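# Make up the walnut and sauce display

## Task

Empty the walnuts from both steel scoops into the light wooden crate: bring the scoop's lip down close over the crate before tipping, so that no walnut drops from a height, and none may end up on the counter. Lay both emptied scoops back flat on the cork mat. Stand every amber sauce bottle upright in the dark rack, one to a cell, letting go only once it is down in its cell, and leave the jars and the carton where they are.

Things in the scene. Friction and masses are not known exactly. Their poses are not given: they have to be found in the camera images.
- scoopA_bed (a point): centre of the bed of the first of two like steel grocer's scoops (open front, 150 g), 22.5 mm above its underside; x points to the pouring lip, z up. Flat bed 85 mm long, 90 wide outside, 84 inside, floor 3 thick; then the floor ramps up 20 degrees over 35 mm to the lip, so walnuts stay in until it is tipped nose down by over 20 degrees (about 50 empties it). Walls 45 mm high, back wall 60.
- scoopA_grip (a point): middle of that scoop's straight black bar handle, 100 mm behind the bed's centre, 50 mm above the underside; same axes. The bar runs along x from the back wall: 92 mm long, 18 mm wide (y), 22 mm high
- scoopA_lip (a point): top of that scoop's pouring lip at mid-width, 65 mm ahead of the bed's centre, 14.5 mm above the underside; same axes
- scoopB_bed (a point): centre of the bed of the second of two like steel grocer's scoops (open front, 150 g), 22.5 mm above its underside; x points to the pouring lip, z up. Flat bed 85 mm long, 90 wide outside, 84 inside, floor 3 thick; then the floor ramps up 20 degrees over 35 mm to the lip, so walnuts stay in until it is tipped nose down by over 20 degrees (about 50 empties it). Walls 45 mm high, back wall 60.
- scoopB_grip (a point): middle of that scoop's straight black bar handle, 100 mm behind the bed's centre, 50 mm above the underside; same axes. The bar runs along x from the back wall: 92 mm long, 18 mm wide (y), 22 mm high
- scoopB_lip (a point): top of that scoop's pouring lip at mid-width, 65 mm ahead of the bed's centre, 14.5 mm above the underside; same axes
- walnuta1_center (a point): walnut, a brown ball 38 mm across, 18 g, rolls freely; some may be absent. Its centre. Starts in the scoop scoopA
- walnuta2_center (a point): walnut, a brown ball 38 mm across, 18 g, rolls freely; some may be absent. Its centre. Starts in the scoop scoopA
- walnuta3_center (a point): walnut, a brown ball 38 mm across, 18 g, rolls freely; some may be absent. Its centre. Starts in the scoop scoopA
- walnuta4_center (a point): walnut, a brown ball 38 mm across, 18 g, rolls freely; some may be absent. Its centre. Starts in the scoop scoopA
- walnutb1_center (a point): walnut, a brown ball 38 mm across, 18 g, rolls freely; some may be absent. Its centre. Starts in the scoop scoopB
- walnutb2_center (a point): walnut, a brown ball 38 mm across, 18 g, rolls freely; some may be absent. Its centre. Starts in the scoop scoopB
- walnutb3_center (a point): walnut, a brown ball 38 mm across, 18 g, rolls freely; some may be absent. Its centre. Starts in the scoop scoopB
- crate: open square box of light wood, fixed to the counter, 190 x 190 mm outside, 174 x 174 inside, 55 mm high, floor 8 mm thick. Origin: centre of its underside on the counter; x and y along its sides, z up
- tray: flat stiff cork mat, fixed, 300 mm (its x) by 240 mm (its y), 6 mm thick, on which both scoops lie at the start, side by side along its x, lips roughly to its -y. Origin: centre of its underside
- rack: low open bottle rack of dark wood, fixed: one row of four cells along its x, 296 x 77 mm outside, 42 mm high, floor and walls 4 mm thick; each cell is 69 x 69 mm inside and takes one bottle. Origin: centre of its underside; x along the row (cell centres at x = -109.5, -36.5, +36.5 and +109.5 mm, y = 0), z up
- bottle1_mid (a point): squat amber sauce bottle with a paper label and a thick heavy base, about 260 g: body 60 mm across and 54 mm high, shoulder narrowing to a black neck and cap 28 mm across from 72 mm up to the top at 98 mm. Stands upright on the counter at the start; some may be absent. This point: on its axis, 49 mm above its base; z along the axis to the cap
- bottle2_mid (a point): squat amber sauce bottle with a paper label and a thick heavy base, about 260 g: body 60 mm across and 54 mm high, shoulder narrowing to a black neck and cap 28 mm across from 72 mm up to the top at 98 mm. Stands upright on the counter at the start; some may be absent. This point: on its axis, 49 mm above its base; z along the axis to the cap
- bottle3_mid (a point): squat amber sauce bottle with a paper label and a thick heavy base, about 260 g: body 60 mm across and 54 mm high, shoulder narrowing to a black neck and cap 28 mm across from 72 mm up to the top at 98 mm. Stands upright on the counter at the start; some may be absent. This point: on its axis, 49 mm above its base; z along the axis to the cap
- bottle4_mid (a point): squat amber sauce bottle with a paper label and a thick heavy base, about 260 g: body 60 mm across and 54 mm high, shoulder narrowing to a black neck and cap 28 mm across from 72 mm up to the top at 98 mm. Stands upright on the counter at the start; some may be absent. This point: on its axis, 49 mm above its base; z along the axis to the cap
- jar1: amber jar, 68 mm across, 75 mm high, loose, not part of the job: leave it where it stands. Origin: centre of its underside
- jar2: clear jar, 60 mm across, 60 mm high, loose, not part of the job: leave it where it stands. Origin: centre of its underside
- jar3: earthen-coloured jar, 69 mm across, 80 mm high, loose, not part of the job: leave it where it stands. Origin: centre of its underside
- carton: cardboard carton 45 x 90 x 110 mm, standing, loose, not part of the job: leave it where it stands. Origin: centre of its underside
Things that resemble listed ones, but are neither listed nor needed, are in the scene too. What is shaped like the part that bears scoopA_bed but blue is not meant.

How it is judged:
At the end, for the whole second after the job is handed in: Every walnut lies in the crate (below 75 mm); every bottle stands in a rack cell on its floor, within 0.1 rad of upright; both scoops lie flat on the cork mat (bed centre within 125 mm of its middle along its x, 95 mm along its y; tilt below 0.06 rad); all at rest (x of walnuta1_center in the frame of crate between -0.075 and 0.075 m and y of walnuta1_center in the frame of crate between -0.075 and 0.075 m and z of each of walnuta1_center, walnuta2_center, walnuta3_center, walnuta4_center, walnutb1_center, walnutb2_center, walnutb3_center in the frame of crate below 0.075 m and x of walnuta2_center in the frame of crate between -0.075 and 0.075 m and y of walnuta2_center in the frame of crate between -0.075 and 0.075 m and x of walnuta3_center in the frame of crate between -0.075 and 0.075 m and y of walnuta3_center in the frame of crate between -0.075 and 0.075 m and x of walnuta4_center in the frame of crate between -0.075 and 0.075 m and y of walnuta4_center in the frame of crate between -0.075 and 0.075 m and x of walnutb1_center in the frame of crate between -0.075 and 0.075 m and y of walnutb1_center in the frame of crate between -0.075 and 0.075 m and x of walnutb2_center in the frame of crate between -0.075 and 0.075 m and y of walnutb2_center in the frame of crate between -0.075 and 0.075 m and x of walnutb3_center in the frame of crate between -0.075 and 0.075 m and y of walnutb3_center in the frame of crate between -0.075 and 0.075 m and x of bottle1_mid in the frame of rack between -0.148 and 0.148 m and y of bottle1_mid in the frame of rack between -0.015 and 0.015 m and z of bottle1_mid in the frame of rack between 0.048 and 0.058 m and angle between each of bottle1_mid, bottle2_mid, bottle3_mid, bottle4_mid's own z axis and vertical below 0.1 rad and linear speed of each of bottle1, bottle2, bottle3, bottle4, scoopA, scoopB below 0.03 m/s and x of bottle2_mid in the frame of rack between -0.148 and 0.148 m and y of bottle2_mid in the frame of rack between -0.015 and 0.015 m and z of bottle2_mid in the frame of rack between 0.048 and 0.058 m and x of bottle3_mid in the frame of rack between -0.148 and 0.148 m and y of bottle3_mid in the frame of rack between -0.015 and 0.015 m and z of bottle3_mid in the frame of rack between 0.048 and 0.058 m and x of bottle4_mid in the frame of rack between -0.148 and 0.148 m and y of bottle4_mid in the frame of rack between -0.015 and 0.015 m and z of bottle4_mid in the frame of rack between 0.048 and 0.058 m and x of scoopA_bed in the frame of tray between -0.125 and 0.125 m and y of scoopA_bed in the frame of tray between -0.095 and 0.095 m and z of each of scoopA_bed, scoopB_bed in the frame of tray below 0.0345 m and angle between each of scoopA_bed, scoopB_bed's own z axis and vertical below 0.06 rad and x of scoopB_bed in the frame of tray between -0.125 and 0.125 m and y of scoopB_bed in the frame of tray between -0.095 and 0.095 m); the robot touches nothing.
It fails at once if a walnut is out of its scoop while its centre is more than 125 mm above the counter (it was tipped from more than about 50 mm above the crate's rim) ((z of walnuta1_center in the frame of crate above 0.125 m and distance between walnuta1_center and scoopA_bed above 0.095 m) or (z of walnuta2_center in the frame of crate above 0.125 m and distance between walnuta2_center and scoopA_bed above 0.095 m) or (z of walnuta3_center in the frame of crate above 0.125 m and distance between walnuta3_center and scoopA_bed above 0.095 m) or (z of walnuta4_center in the frame of crate above 0.125 m and distance between walnuta4_center and scoopA_bed above 0.095 m) or (z of walnutb1_center in the frame of crate above 0.125 m and distance between walnutb1_center and scoopB_bed above 0.095 m) or (z of walnutb2_center in the frame of crate above 0.125 m and distance between walnutb2_center and scoopB_bed above 0.095 m) or (z of walnutb3_center in the frame of crate above 0.125 m and distance between walnutb3_center and scoopB_bed above 0.095 m)).
It fails at once if a walnut lies on the counter (height (world z) of any of walnuta1_center, walnuta2_center, walnuta3_center, walnuta4_center, walnutb1_center, walnutb2_center, walnutb3_center below 0.022 m).
It fails at once if a bottle is let go more than about 25 mm above the floor of the rack ((z of bottle1_mid in the frame of rack above 0.08 m and horizontal distance between bottle1_mid and rack below 0.15 m and contact force between the fingers and bottle1 below 0.05 N) or (z of bottle2_mid in the frame of rack above 0.08 m and horizontal distance between bottle2_mid and rack below 0.15 m and contact force between the fingers and bottle2 below 0.05 N) or (z of bottle3_mid in the frame of rack above 0.08 m and horizontal distance between bottle3_mid and rack below 0.15 m and contact force between the fingers and bottle3 below 0.05 N) or (z of bottle4_mid in the frame of rack above 0.08 m and horizontal distance between bottle4_mid and rack below 0.15 m and contact force between the fingers and bottle4 below 0.05 N)).
It fails at once if a jar or the carton is moved by more than 30 mm (distance of any of jar1, jar2, jar3, carton from where it was at the start of the episode above 0.03 m).
Of walnuta1, walnuta2, walnuta3, walnuta4 only 2 to 4 are there at a start; the rules pass over those that are not, and their reading is None.
Of walnutb1, walnutb2, walnutb3 only 1 to 3 are there at a start; the rules pass over those that are not, and their reading is None.
Of bottle1, bottle2, bottle3, bottle4 only 2 to 4 are there at a start; the rules pass over those that are not, and their reading is None.
At some moment in a run one of bottle1, bottle2, bottle3, bottle4, scoopA, scoopB may be knocked a few centimetres aside while the robot is not near it.
It also fails if it takes over 210 s, if anything falls off the work surface, if the arm or the gripper's body presses on something with over 40 N, if the wrist force passes 120 N, or if a joint passes its speed limit or range.

## Robot

A 6-joint arm with a two-finger parallel gripper is mounted at the origin on the work surface. World frame = base frame: x ahead of the robot, y to its left, z up, the work surface at z = 0. Lengths are in m, angles in rad, forces in N, time in s.
With the tool pointing down it reaches from about 0.25 to 0.725 m from the base axis. Payload 4 kg.
Tool frame: the origin (TCP) lies midway between the tips of the shut fingers; the grasp point (between the pads) lies 19 mm behind it; z points along the fingers, y is the direction in which the jaws open and shut (so a half turn about z gives the same grasp; the last joint's range is limited). The gripper opens to 85 mm and grips with 20 to 120 N. Pads are 22 mm wide; open, the fingers measure 114 mm over their backs; the gripper's body (76 mm by 85 mm) begins 54 mm behind the grasp point. The pads swing forward as they close: fully open they stand 13 mm farther back than shut.
Start: joints at [-1.266, 0.241, 0.005, 1.335, 0, 1.571], TCP at [0.15, -0.477, 0.231] pointing down, gripper open.
Joint ranges: [-2.72, 2.72], [-1.05, 1.87], [-1.09, 1.28], [-1.99, 2.15], [-1.42, 1.44], [-3.14, 3.14]. Speed limits (rad/s): [2.79, 2.79, 3.14, 3.14, 3.14, 3.14].

## Interface

Orientations are given as a unit quaternion [x, y, z, w].
In Python, from workcell import get_obs, camera, camera_model, job_done, masks_of gives the robot as it stands.
- The arm moves only by the tool jog_arm, never from a script. Its argument "deltas" is a list that holds one entry, the list of rows, each a list of 7 numbers: the shift along the tool's x, y, z in mm, then the turn, a rotation vector about the tool's x, y, z in degrees, then the finger opening in mm, from 0 to 85.4. A call has 1 to 5 rows; each row shifts and turns the pose as measured when the row begins, along the tool's axes as they then stand; what a row does not reach is not made up. A row lasts 1/10 s, in which the tool goes at most 50 mm and 8.59 degrees, less where a joint would pass 70% of its speed; a pose out of reach is approached as far as the arm can. A call with a gripper value outside its range is refused whole. The fingers move at their own pace and stop on an object; the grip force is fixed at half the most. Time passes only in rows, so rows that do not move let the fingers close. It gives the time, the measured TCP pose, the force and the opening at its end, in the units of the state.
- get_obs(): the state, without advancing time (a new reading comes with each control period).
- camera(name): name is "scene" or "top"; returns the picture (384x512x3 uint8, red, green, blue); there is no depth.
- camera_model(name): a dict with "fovy" (degrees; the focal length in pixels is half the picture's height over the tangent of half this angle, whatever the lens; pixels are square), "cx", "cy" (the principal point, pixels), "k1" (the pictures are not rectified: a ray, as slopes to the right and down, at radius r is drawn at 1 + k1 r^2 times it, then the intrinsics apply), "pose" (4x4, takes a point from camera to world coordinates). Camera axes: x right, y down, z forward; pixel columns grow to the right and rows downward; lengths in m; the calibration is good to about 2 mm. A picture is of the moment at which its call begins. camera_model takes no time and is no camera call.
- job_done(): hands the job in, once; it reports no verdict.
Trained networks look in the newest picture that a camera, given by its name, has taken for a name from the list of things; names that differ only in an ending like _2 or _b are one class to them, and where a whole thing is asked for, a point or a joint stands for the part that bears it (a point fixed in the world has none). Each returns a list of dicts, best first, with "conf" (0 to 1); they miss things now and then, are a little off and sometimes report something else, mostly with a low value. They report only what shows in the picture. A call takes as long as a camera call. They do not tell look-alikes from the thing itself.
- masks_of(target, camera): "pixels" (384x512 bool, what is visible of it) and "at" ([column, row] in pixels, amid what is visible of it).
The state is a dict: "clock": time; "joint_pos": joint angles; "joint_vel": joint speeds; "tau": joint torques, N m; "eef_pos": TCP position; "tool_rot": TCP orientation; "ft_force": force on the tool from outside, world axes, zero at the start; "ft_torque": the same for the moment, N m; "grip_width": finger opening in m.
Only numpy, scipy, OpenCV 4.12 (cv2) and the standard library are available. Lean on these libraries where they do the work, as an engineer would, in place of code of your own. Each camera call takes 0.05 s, during which the arm holds its last target. There are 200 camera calls.

## Working session

There is one attempt and no reset: what is moved stays moved. The work goes in short steps, Python scripts to look and compute and a tool call to move; the robot and the scene stay as the last step left them, time stands still between calls to the robot, and variables do not carry over. Pictures are saved under pics/ and viewed, about 12 in all and at most 16, crops included, and the job is handed in when it is done.

Besides the shell and the picture viewer there is one more tool, called after "Call:" in YAML: its name, and indented under it one key for each argument. jog_arm: Moves the arm, as the interface text tells. Its arguments: {"type":"object","properties":{"deltas":{"type":"array"}},"required":["deltas"]}

```bash
mkdir -p pics; ls; cat > h.py <<'E'
import numpy as np,cv2,json
from workcell import get_obs,camera,camera_model,job_done,masks_of
from scipy.spatial.transform import Rotation as R
def K(n):
    m=camera_model(n);f=192/np.tan(np.radians(m['fovy'])/2)
    return m,np.array([[f,0,m['cx']],[0,f,m['cy']],[0,0,1.]]),np.array([m['k1'],0,0,0,0.])
def p2w(n,px,z):
    m,k,d=K(n);px=np.array(px,float).reshape(-1,1,2)
    u=cv2.undistortPoints(px,k,d)[:,0];P=np.array(m['pose'])
    r=np.c_[u,np.ones(len(u))]@P[:3,:3].T
    return P[:3,3]+r*((z-P[2,3])/r[:,2])[:,None]
def w2p(n,pts):
    m,k,d=K(n);T=np.linalg.inv(np.array(m['pose']))
    return cv2.projectPoints(np.array(pts,float).reshape(-1,3),cv2.Rodrigues(T[:3,:3])[0],T[:3,3],k,d)[0][:,0]
def rays(n,px):
    m,k,d=K(n);u=cv2.undistortPoints(np.array(px,float).reshape(-1,1,2),k,d)[:,0];P=np.array(m['pose'])
    r=np.c_[u,np.ones(len(u))]@P[:3,:3].T
    return P[:3,3],r/np.linalg.norm(r,axis=1)[:,None]
def tri(pa,pb):
    A=np.zeros((3,3));b=np.zeros(3);L=[]
    for n,p in(('scene',pa),('top',pb)):
        o,r=rays(n,[p]);M=np.eye(3)-np.outer(r[0],r[0]);A+=M;b+=M@o;L.append((o,M))
    x=np.linalg.solve(A,b);return x,[np.linalg.norm(M@(x-o)) for o,M in L]
def save(n,f,img=None,box=None,s=1):
    i=camera(n) if img is None else img
    if box:i=i[box[1]:box[3],box[0]:box[2]]
    cv2.imwrite('pics/'+f,cv2.resize(i[:,:,::-1],None,fx=s,fy=s,interpolation=cv2.INTER_CUBIC))
E
python3 - <<'E'
from h import *
for n in('scene','top'):
    save(n,n+'0.png',s=1.5)
    m,k,d=K(n);print(n,k[0,0],m['k1'],np.round(m['pose'],3).tolist())
    for t in('scoopA_bed','bottle1_mid','crate','tray','rack','walnuta1_center','jar1','jar2','jar3','carton'):
        print(t,[(round(float(q['conf']),2),np.round(q['at']).astype(int).tolist(),int(q['pixels'].sum())) for q in masks_of(t,n)])
print(get_obs())
E
```

```text
pics
scene 412.3825646340657 -0.05082148930253678 [[0.878, 0.398, -0.266, 0.909], [0.479, -0.732, 0.485, -0.586], [-0.002, -0.553, -0.833, 1.236], [0.0, 0.0, 0.0, 1.0]]
scoopA_bed [(0.94, [290, 144], 622), (0.88, [268, 83], 655)]
bottle1_mid []
crate [(0.71, [243, 219], 3511)]
tray [(0.58, [266, 154], 1894)]
rack [(0.78, [212, 276], 2702)]
walnuta1_center []
jar1 [(0.98, [179, 350], 665), (0.68, [208, 185], 340), (0.56, [296, 229], 529)]
jar2 [(0.98, [179, 350], 665), (0.68, [208, 185], 340), (0.56, [296, 229], 529)]
jar3 [(0.98, [179, 350], 665), (0.68, [208, 185], 340), (0.56, [296, 229], 529)]
carton [(0.87, [316, 198], 533), (0.74, [243, 219], 3392), (0.63, [154, 320], 433), (0.18, [251, 138], 825), (0.15, [264, 152], 1789)]
top 452.89943669024024 -0.13610405675372908 [[-0.018, -0.996, 0.092, 0.393], [-1.0, 0.017, -0.006, 0.084], [0.004, -0.092, -0.996, 1.473], [0.0, 0.0, 0.0, 1.0]]
scoopA_bed [(0.76, [173, 180], 851), (0.69, [78, 258], 1321), (0.52, [409, 156], 510), (0.42, [172, 211], 4298)]
bottle1_mid [(0.58, [175, 192], 106)]
crate [(0.77, [270, 183], 3796)]
tray [(0.92, [17
[... 440 characters left out ...]
, [214, 123], 599)]
{'clock': 1.1, 'joint_pos': array([-1.26596038e+00,  2.40621520e-01,  4.99022571e-03,  1.33516562e+00,
        2.22351520e-05,  1.57077379e+00]), 'joint_vel': array([ 0.00046061,  0.00099126,  0.00212383, -0.0005288 , -0.00112884,
        0.00128313]), 'tau': array([ 7.03691057e-04, -3.72225344e+01,  2.52693486e+01,  1.33844129e-03,
        6.22945186e-05, -3.37786545e-07]), 'eef_pos': array([ 0.15007731, -0.4769541 ,  0.23129197]), 'tool_rot': array([ 9.88405140e-01,  1.51839651e-01,  1.09441958e-05, -1.97763369e-06]), 'ft_force': array([-0.51649876, -0.13748013, -0.26758979]), 'ft_torque': array([ 0.0127368 , -0.03522956, -0.00916881]), 'grip_width': 0.0853108449321138}
```

View pics/scene0.png

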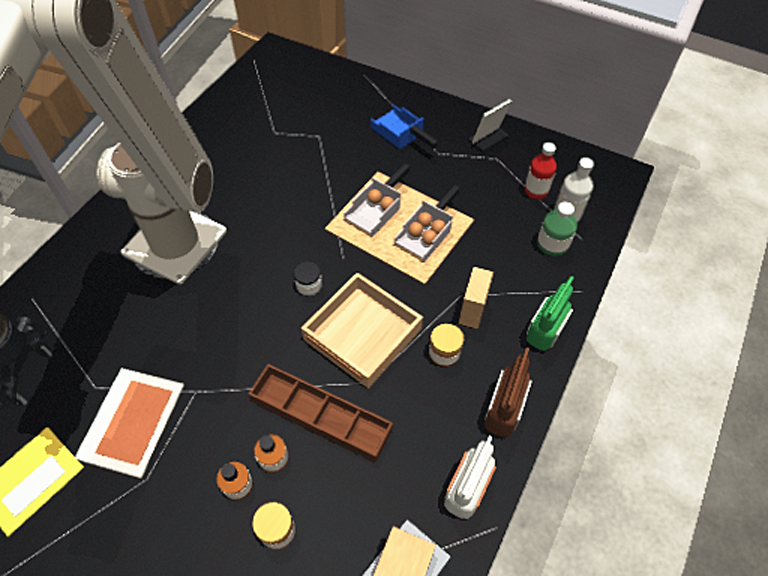

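View pics/top0.png

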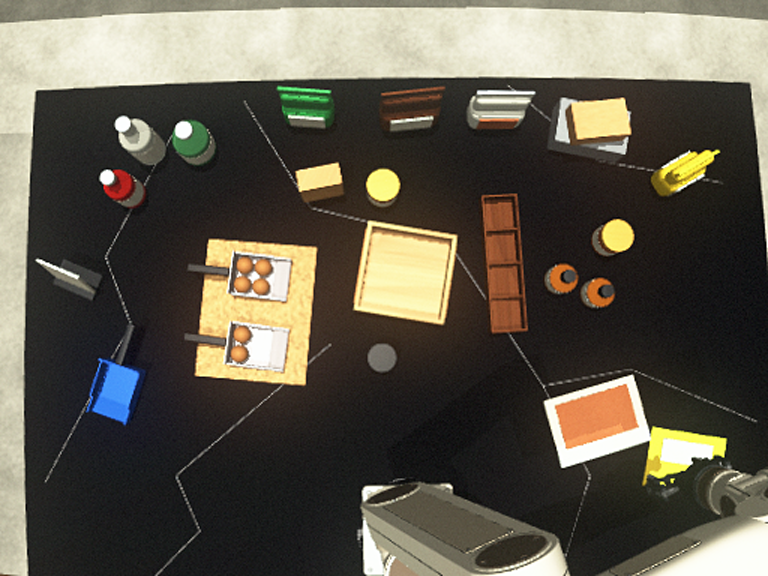

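Two scoops lie on the mat, with 4 walnuts in the upper one in the top view (top ≈ (173,184)) and 2 in the other (≈(172,231)). There are two bottles, at top ≈ (375,186) and (400,195). The crate is at about (270,182) and the rack at about (337,175). The blue scoop and the far bottles are look-alikes. I'll take zoomed crops for precise points.

```bash
python3 - <<'E'
from h import *
t=camera('top');s=camera('scene')
np.save('t0.npy',t);np.save('s0.npy',s)
save('top','tc.png',t,(118,152,218,260),5.5)
save('scene','sc.png',s,(210,105,320,190),6)
E
```

```text
(no output)
```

View pics/tc.png

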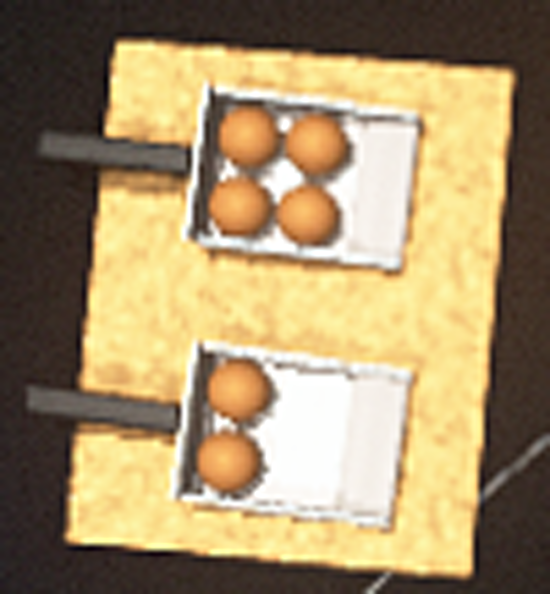

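View pics/sc.png

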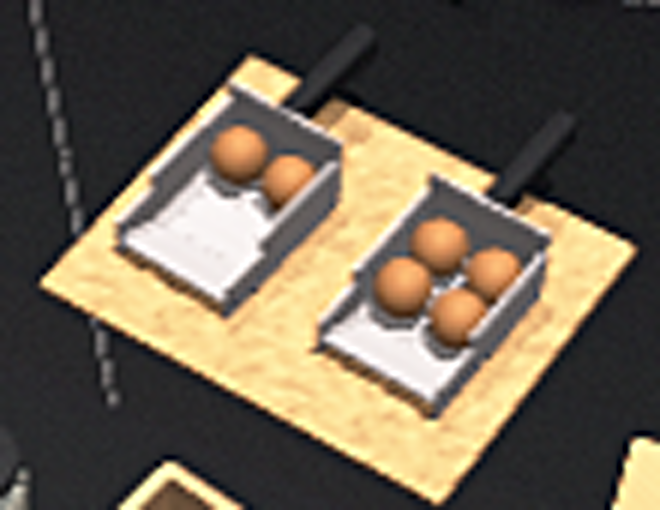

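```bash
python3 - <<'E'
from h import *
t=np.load('t0.npy');s=np.load('s0.npy')
save('top','tr.png',t,(310,122,420,228),5.5)
save('scene','sr.png',s,(140,235,270,345),5.5)
E
```

```text
(no output)
```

View pics/tr.png

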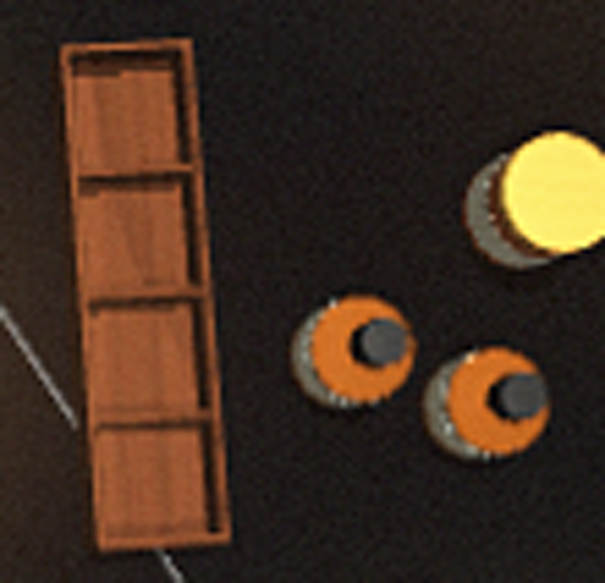

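View pics/sr.png

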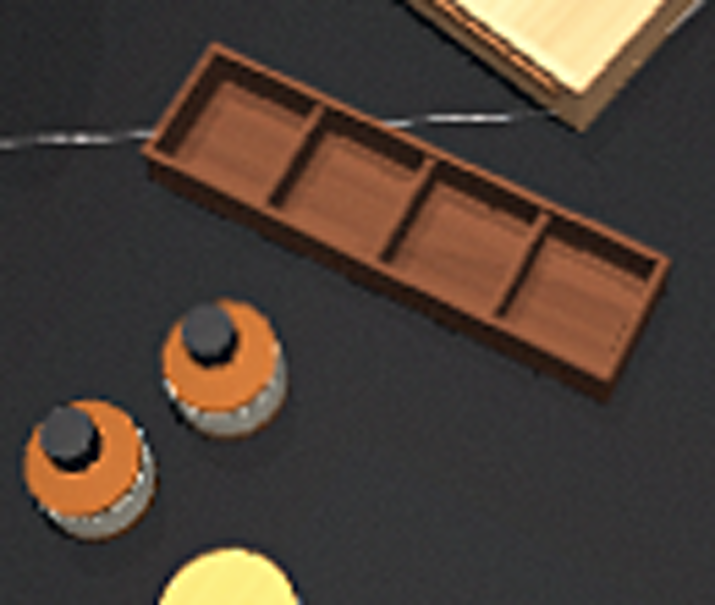

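```bash
cat > m.py <<'E'
from h import *
def c(p,o,s):return (np.array(p,float)+.5)/s-.5+np.array(o)
rt=c([(61,45),(191,39),(231,542),(99,549)],(310,122),5.5);rs=c([(668,260),(605,383),(147,153),(213,44)],(140,235),5.5)
A=p2w('top',rt,.042);B=p2w('scene',rs,.042)
print('rack',np.round(A,4).tolist(),np.round(B,4).tolist(),A.mean(0),B.mean(0))
for i in range(4):print(np.linalg.norm(A[i]-A[i-1]),np.linalg.norm(B[i]-B[i-1]))
bt=c([(386,341),(525,396)],(310,122),5.5);bs=c([(212,326),(74,432)],(140,235),5.5)
print('caps',p2w('top',bt,.098),p2w('scene',bs,.098));[print(tri(bs[i],bt[i])) for i in(0,1)]
ht=c([(39,145),(188,159),(27,398),(178,417)],(118,152),5.5)
print('handles',p2w('top',ht,.067))
hs=c([(567,122),(502,196),(365,35),(295,107)],(210,105),6)
print(p2w('scene',hs,.067))
# lips: top z .0205
lt=c([(420,115),(400,268),(411,370),(391,526)],(118,152),5.5);print('lip',p2w('top',lt,.0205))
ls=c([(436,412),(318,347),(226,308),(119,243)],(210,105),6);print(p2w('scene',ls,.0205))
tt=c([(117,40),(515,70),(471,577),(66,543)],(118,152),5.5);a=p2w('top',tt,.006);print('tray',a,a.mean(0))
ct=np.array([(368,222),(457,234),(443,323),(354,311)])/1.5;a=p2w('top',ct,.055);print('crate',a,a.mean(0))
cs=np.array([(423,325),(368,384),(303,329),(360,276)])/1.5;a=p2w('scene',cs,.055);print('crate',a,a.mean(0))
jt=np.array([(383,187),(617,236),(382,357)])/1.5;print('jars',p2w('top',jt,.075));js=np.array([(446,338),(273,525),(307,272)])/1.5;print(p2w('scene',js,.075))
print('carton',p2w('top',np.array([(297,168),(338,163),(344,186),(300,192)])/1.5,.11))
E
python3 m.py
```

```text
rack [[0.7133, -0.1688, 0.042], [0.7162, -0.2464, 0.042], [0.4199, -0.2581, 0.042], [0.4176, -0.1807, 0.042]] [[0.713, -0.1729, 0.042], [0.7158, -0.2501, 0.042], [0.4238, -0.2584, 0.042], [0.4182, -0.1834, 0.042]] [ 0.56675556 -0.21351143  0.042     ] [ 0.56772245 -0.21619838  0.042     ]
0.2959971959103431 0.29498865669667657
0.07762381333220449 0.07724395170638318
0.2964849103493657 0.2920646722294877
0.07734423314319022 0.07527671370598704
caps [[ 0.52965223 -0.33765201  0.098     ]
 [ 0.49715285 -0.4169593   0.098     ]] [[ 0.53186243 -0.33719377  0.098     ]
 [ 0.50165918 -0.41718645  0.098     ]]
(array([ 0.5305549 , -0.33746012,  0.09647166]), [np.float64(0.000992778451659865), np.float64(0.0009927784516599032)])
(array([ 0.49869724, -0.41749686,  0.09341502]), [np.float64(0.0016210187812947352), np.float64(0.001621018781294752)])
handles [[0.5645658  0.45791947 0.067     ]
 [0.55487971 0.37139299 0.067     ]
 [0.41994966 0.46414193 0.067     ]
 [0.40811901 0.37718655 0.067     ]]
[[0.56921239 0.44796416 0.067     ]
 [0.55940477 0.37248389 0.067     ]
 [0.42204311 0.45441311 0
[... 621 characters left out ...]
263 -0.07703329  0.055     ]
 [ 0.46692591  0.10845581  0.055     ]] [ 0.54654165 -0.00119126  0.055     ]
crate [[ 0.67052559  0.05438098  0.055     ]
 [ 0.63279732 -0.12620013  0.055     ]
 [ 0.44433206 -0.08005328  0.055     ]
 [ 0.48483023  0.10176227  0.055     ]] [ 0.5581213  -0.01252754  0.055     ]
jars [[ 0.72514756  0.04320363  0.075     ]
 [ 0.61434405 -0.45241672  0.075     ]
 [ 0.37049646  0.0522854   0.075     ]]
[[ 0.73179407  0.03832925  0.075     ]
 [ 0.62162345 -0.45820553  0.075     ]
 [ 0.38014211  0.04196607  0.075     ]]
carton [[0.76012432 0.22027079 0.11      ]
 [0.76898521 0.13575484 0.11      ]
 [0.72029288 0.12403214 0.11      ]
 [0.70949288 0.21429849 0.11      ]]
```

```bash
cat >> h.py <<'E'
def down(yaw):  # tool z down, tool y (jaw axis) at angle yaw (deg)
    a=np.radians(yaw);y=np.array([np.cos(a),np.sin(a),0]);z=np.array([0,0,-1.]);return R.from_matrix(np.c_[np.cross(y,z),y,z])
def plan(wps,step=45,deg=8,start=None):
    """wps: (pos, Rotation|None, width[, step]); prints rows in tool axes"""
    o=get_obs();p=np.array(o['eef_pos'])*1e3;r=R.from_quat(o['tool_rot'])
    if start:p=np.array(start[0])*1e3;r=start[1]
    rows=[]
    for w in wps:
        q=np.array(w[0])*1e3;rt=w[1] or r;st=w[3] if len(w)>3 else step
        v=(r.inv()*rt).as_rotvec(degrees=True)
        n=max(1,int(np.ceil(max(np.linalg.norm(q-p)/st,np.linalg.norm(v)/deg))))
        for i in range(n):
            rr=r*R.from_rotvec(v*i/n,degrees=True)
            rows.append(np.r_[rr.inv().apply((q-p)/n),v/n,w[2]])
        p,r=q,rt
    rows=np.round(rows,1);print(len(rows))
    for i in range(0,len(rows),5):print('[['+',\n'.join(str(x.tolist()).replace('.0,',',').replace('.0]',']') for x in rows[i:i+5])+']]')
E
python3 - <<'E'
from h import *
plan([((.35,-.40,.231),None,60),((.5305,-.3375,.2),None,60),((.5305,-.3375,.11),None,60),((.5305,-.3375,.073),None,60,20)])
E
```

```text
14
[[[42.8, -2.7, 0.1, 0, 0, 0, 60],
[42.8, -2.7, 0.1, 0, 0, 0, 60],
[42.8, -2.7, 0.1, 0, 0, 0, 60],
[42.8, -2.7, 0.1, 0, 0, 0, 60],
[42.8, -2.7, 0.1, 0, 0, 0, 60]]]
[[[38.2, -1.1, 6.2, 0, 0, 0, 60],
[38.2, -1.1, 6.2, 0, 0, 0, 60],
[38.2, -1.1, 6.2, 0, 0, 0, 60],
[38.2, -1.1, 6.2, 0, 0, 0, 60],
[38.2, -1.1, 6.2, 0, 0, 0, 60]]]
[[[-0, 0, 45, 0, 0, 0, 60],
[-0, 0, 45, 0, 0, 0, 60],
[-0, 0, 18.5, 0, 0, 0, 60],
[-0, 0, 18.5, 0, 0, 0, 60]]]
```

Call:
jog_arm:
  deltas:
    - [[43,-3,0,0,0,0,60],[43,-3,0,0,0,0,60],[43,-3,0,0,0,0,60],[43,-3,0,0,0,0,60],[43,-3,0,0,0,0,60]]

```text
clock: 1.7
eef_pos: [0.3522, -0.4001, 0.2314]
tool_rot: [0.989, 0.145, -0.001, 0.001]
ft_force: [-0.3, -1.5, 0.3]
grip_width: 0.0604
```

Call:
jog_arm:
  deltas:
    - [[38,-1,6,0,0,0,60],[38,-1,6,0,0,0,60],[38,-1,6,0,0,0,60],[38,-1,6,0,0,0,60],[38,-1,6,0,0,0,60]]

```text
clock: 2.2
eef_pos: [0.5415, -0.3372, 0.2017]
tool_rot: [0.989, 0.146, 0.001, 0.003]
ft_force: [-0.1, -0.4, 0.4]
grip_width: 0.0599
```

Call:
jog_arm:
  deltas:
    - [[0,0,0,0,0,0,60],[0,0,0,0,0,0,60]]

```text
clock: 2.4
eef_pos: [0.5456, -0.3339, 0.1986]
tool_rot: [0.989, 0.149, -0.0, 0.002]
ft_force: [0.5, -1.0, -0.4]
grip_width: 0.0596
```

```bash
python3 - <<'E'
from h import *
plan([((.5305,-.3375,.11),None,60),((.5305,-.3375,.073),None,60,20)])
E
```

```text
4
[[[-7.7, -0.7, 44.3, 0, 0, 0, 60],
[-7.7, -0.7, 44.3, 0, 0, 0, 60],
[0, -0.1, 18.5, 0, 0, 0, 60],
[0, -0.1, 18.5, 0, 0, 0, 60]]]
```

Call:
jog_arm:
  deltas:
    - [[-10,-1,10,0,0,0,60],[-5,-1,30,0,0,0,60],[0,0,30,0,0,0,60],[0,0,0,0,0,0,60]]

```text
clock: 2.8
eef_pos: [0.5282, -0.3389, 0.1291]
tool_rot: [0.989, 0.148, 0.001, 0.003]
ft_force: [-1.2, 0.4, -0.0]
grip_width: 0.0601
```

```bash
python3 - <<'E'
from h import *
plan([((.5305,-.3375,.073),down(-72.5),60,20)])
E
```

```text
3
[[[0.9, -0.3, 18.7, 0.1, -0, -0.2, 60],
[0.9, -0.3, 18.7, 0.1, -0, -0.2, 60],
[0.9, -0.2, 18.7, 0.1, -0, -0.2, 60]]]
```

Call:
jog_arm:
  deltas:
    - [[1,0,19,0,0,0,60],[1,0,19,0,0,0,60],[1,0,17,0,0,0,60],[0,0,0,0,0,0,60]]

```text
clock: 3.2
eef_pos: [0.5303, -0.3424, 0.0797]
tool_rot: [0.989, 0.145, 0.003, 0.005]
ft_force: [-0.1, 1.0, -0.4]
grip_width: 0.06
```

Call:
jog_arm:
  deltas:
    - [[0,0,0,0,0,0,10],[0,0,0,0,0,0,10],[0,0,0,0,0,0,10],[0,0,0,0,0,0,10],[0,0,0,0,0,0,10]]

```text
clock: 3.7
eef_pos: [0.5317, -0.3448, 0.0861]
tool_rot: [0.99, 0.144, 0.006, 0.008]
ft_force: [0.4, 0.5, -1.0]
grip_width: 0.0257
```

```bash
python3 - <<'E'
from h import *
o=get_obs();print(o['eef_pos'],o['grip_width'])
z=.16;r=down(-72.5)
plan([((.5305,-.3375,z),r,10,30),((.6035,-.2137,z),r,10,30)])
save('top','g1.png',box=(310,122,420,228),s=5)
E
```

```text
[ 0.53167307 -0.34484327  0.08612048] 0.025708112744376916
8
[[[0.6, -2, -24.7, 0.3, -0.2, -0.3, 10],
[0.5, -2.2, -24.7, 0.3, -0.2, -0.3, 10],
[0.4, -2.3, -24.6, 0.3, -0.2, -0.3, 10],
[21.4, -19.2, 0, 0, 0, 0, 10],
[21.4, -19.2, 0, 0, 0, 0, 10]]]
[[[21.4, -19.2, 0, 0, 0, 0, 10],
[21.4, -19.2, 0, 0, 0, 0, 10],
[21.4, -19.2, 0, 0, 0, 0, 10]]]
```

View pics/g1.png

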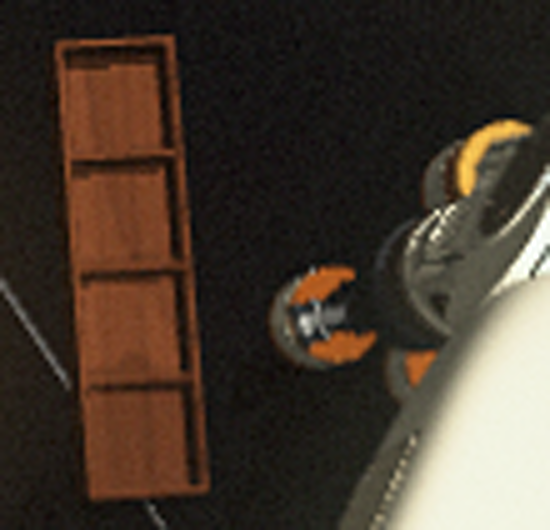

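Call:
jog_arm:
  deltas:
    - [[0,0,0,0,0,0,60],[0,0,0,0,0,0,60],[0,0,0,0,0,0,60]]

```text
clock: 4.05
eef_pos: [0.5322, -0.3449, 0.0867]
tool_rot: [0.989, 0.144, 0.007, 0.008]
ft_force: [0.3, -0.5, -0.2]
grip_width: 0.0602
```

```bash
python3 - <<'E'
from h import *
plan([((.5305,-.3375,.074),down(-72.5),60,20)])
E
```

```text
1
[[[0.4, -7.8, 12.6, 1.1, -0.6, -0.9, 60]]]
```

Call:
jog_arm:
  deltas:
    - [[0,-4,6,1,-0.6,-0.9,60],[0,-4,6,0,0,0,60],[0,0,2,0,0,0,60],[0,0,0,0,0,0,60]]

```text
clock: 4.45
eef_pos: [0.5299, -0.3366, 0.0714]
tool_rot: [0.988, 0.153, -0.001, -0.0]
ft_force: [-0.0, -0.2, -0.7]
grip_width: 0.0602
```

Call:
jog_arm:
  deltas:
    - [[0,0,0,0,0,0,60]]

```text
clock: 4.55
eef_pos: [0.5297, -0.3364, 0.0711]
tool_rot: [0.988, 0.153, -0.001, -0.0]
ft_force: [0.0, 0.5, -0.4]
grip_width: 0.06
```

Call:
jog_arm:
  deltas:
    - [[0,0,0,0,0,0,60]]

```text
clock: 4.65
eef_pos: [0.5297, -0.3364, 0.071]
tool_rot: [0.988, 0.153, -0.001, -0.0]
ft_force: [-0.9, -0.0, 0.6]
grip_width: 0.0606
```

```bash
python3 - <<'E'
from h import *
plan([((.5305,-.3375,.074),down(-72.5),60,20)])
o=get_obs();print(o['eef_pos'],o['joint_vel'])
E
```

```text
1
[[[0.4, 1.3, -3, -0.1, 0.1, 0.1, 60]]]
[ 0.52973844 -0.33642438  0.07099163] [ 0.00072715  0.00149607 -0.0008234   0.00072233 -0.00111829  0.00112047]
```

Call:
jog_arm:
  deltas:
    - [[0,1,-3,0,0,0,60],[0,0,0,0,0,0,35],[0,0,0,0,0,0,10],[0,0,0,0,0,0,10],[0,0,0,0,0,0,10]]

```text
clock: 5.15
eef_pos: [0.5305, -0.3382, 0.0752]
tool_rot: [0.988, 0.153, -0.0, 0.0]
ft_force: [0.3, -0.1, -0.6]
grip_width: 0.0261
```

Call:
jog_arm:
  deltas:
    - [[0,0,0,0,0,0,10],[0,0,0,0,0,0,10]]

```text
clock: 5.35
eef_pos: [0.5305, -0.3382, 0.0751]
tool_rot: [0.988, 0.153, -0.0, 0.0]
ft_force: [0.7, 0.1, -0.4]
grip_width: 0.0262
```

Call:
jog_arm:
  deltas:
    - [[0,0,-10,0,0,0,10],[0,0,-25,0,0,0,10],[0,0,-25,0,0,0,10],[0,0,-15,0,0,0,10],[0,0,0,0,0,0,10]]

```text
clock: 5.85
eef_pos: [0.5285, -0.3366, 0.1517]
tool_rot: [0.988, 0.153, -0.003, -0.002]
ft_force: [-0.3, -0.8, -1.2]
grip_width: 0.0263
```

```bash
python3 - <<'E'
from h import *
o=get_obs();print(o['eef_pos'],o['grip_width'],o['ft_force'])
plan([((.6035,-.2137,.16),down(-72.5),10,25)])
E
```

```text
[ 0.52853366 -0.33656673  0.15169479] 0.026313210391087135 [-0.34619425 -0.77790016 -1.1835969 ]
6
[[[18.1, -15.8, -1.4, -0, 0, 0, 10],
[18.1, -15.8, -1.4, -0, 0, 0, 10],
[18.1, -15.8, -1.4, -0, 0, 0, 10],
[18.1, -15.8, -1.4, -0, 0, 0, 10],
[18.1, -15.8, -1.4, -0, 0, 0, 10]]]
[[[18.1, -15.8, -1.4, -0, 0, 0, 10]]]
```

Call:
jog_arm:
  deltas:
    - [[18,-16,-4,0,0,0,10],[18,-16,-2,0,0,0,10],[18,-16,-1,0,0,0,10],[18,-16,-1,0,0,0,10],[18,-16,-1,0,0,0,10]]

```text
clock: 6.35
eef_pos: [0.5885, -0.2328, 0.1578]
tool_rot: [0.989, 0.149, -0.005, -0.003]
ft_force: [0.5, -0.2, -1.8]
grip_width: 0.0265
```

Call:
jog_arm:
  deltas:
    - [[14,-12,0,0,0,0,10],[0,0,0,0,0,0,10],[0,0,0,0,0,0,10]]

```text
clock: 6.65
eef_pos: [0.5989, -0.213, 0.1552]
tool_rot: [0.988, 0.151, -0.007, -0.004]
ft_force: [0.4, -0.2, -2.3]
grip_width: 0.026
```

```bash
python3 - <<'E'
from h import *
o=get_obs();print(o['eef_pos'],o['grip_width'],o['ft_force'])
plan([((.6035,-.2137,.14),down(-72.5),10,25),((.6035,-.2137,.080),down(-72.5),10,15)])
save('scene','g2.png',box=(130,190,270,320),s=4.5)
E
```

```text
[ 0.59892809 -0.21302878  0.15519478] 0.02602260555202745 [ 0.3624685  -0.23687037 -2.34324425]
5
[[[4.4, 2.2, 15.1, -0.6, 0.7, -0.1, 10],
[0, 0, 15, 0, 0, 0, 10],
[0, 0, 15, 0, 0, 0, 10],
[0, 0, 15, 0, 0, 0, 10],
[0, 0, 15, 0, 0, 0, 10]]]
```

View pics/g2.png

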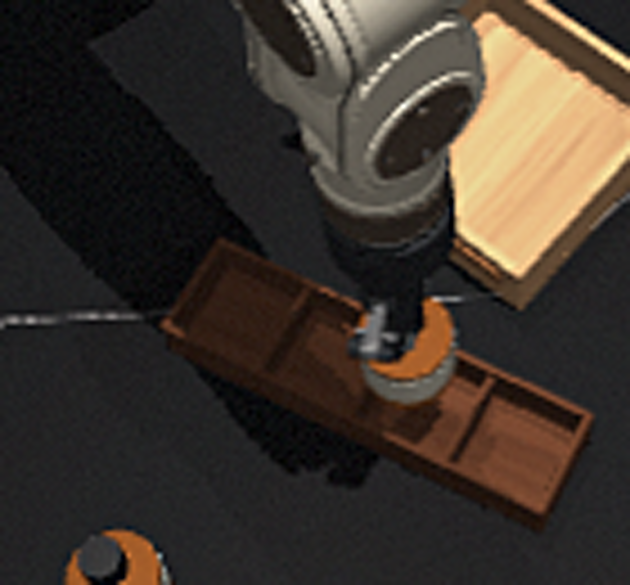

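The bottle is held: weight reads −2.3 N, and it shows over the third cell at crop (410,345). I'll lower it now.

Call:
jog_arm:
  deltas:
    - [[4,2,5,-0.6,0.7,0,10],[0,0,15,0,0,0,10],[0,0,0,0,0,0,10],[0,0,0,0,0,0,10]]

```text
clock: 7.1
eef_pos: [0.6013, -0.2178, 0.1347]
tool_rot: [0.989, 0.149, -0.001, 0.0]
ft_force: [0.3, -0.5, -1.4]
grip_width: 0.0261
```

```bash
python3 - <<'E'
from h import *
plan([((.6035,-.2137,.120),down(-72.5),10,25),((.6035,-.2137,.080),down(-72.5),10,10)])
E
```

```text
5
[[[3.3, -3.2, 14.7, 0, 0.1, -0.4, 10],
[0, 0, 10, 0, 0, 0, 10],
[0, 0, 10, 0, 0, 0, 10],
[0, 0, 10, 0, 0, 0, 10],
[0, 0, 10, 0, 0, 0, 10]]]
```

Call:
jog_arm:
  deltas:
    - [[3,-3,5,0,0,-0.4,10],[0,0,3,0,0,0,10],[0,0,0,0,0,0,10],[0,0,0,0,0,0,10]]

```text
clock: 7.5
eef_pos: [0.6035, -0.2152, 0.1276]
tool_rot: [0.988, 0.151, 0.0, 0.001]
ft_force: [0.2, 0.2, -1.5]
grip_width: 0.0263
```

```bash
python3 - <<'E'
from h import *
print(get_obs()['eef_pos'])
plan([((.6035,-.2137,.080),down(-72.5),10,10)])
E
```

```text
[ 0.60354909 -0.21521257  0.12760827]
5
[[[0.1, -0.3, 9.5, 0, -0, -0, 10],
[0.1, -0.3, 9.5, 0, -0, -0, 10],
[0.1, -0.3, 9.5, 0, -0, -0, 10],
[0.1, -0.3, 9.5, 0, -0, -0, 10],
[0.1, -0.3, 9.5, 0, -0, -0, 10]]]
```

Call:
jog_arm:
  deltas:
    - [[0,-1,7,0,0,0,10],[0,-0.5,8,0,0,0,10],[0,-0.5,8,0,0,0,10],[0,-0.5,8,0,0,0,10],[0,0,0,0,0,0,10]]

```text
clock: 8.0
eef_pos: [0.6026, -0.2123, 0.0938]
tool_rot: [0.988, 0.152, 0.0, 0.001]
ft_force: [-0.6, 0.2, -2.5]
grip_width: 0.0261
```

```bash
python3 - <<'E'
from h import *
o=get_obs();print(o['eef_pos'],o['grip_width'],o['ft_force'])
plan([((.6035,-.2137,.079),down(-72.5),10,5)])
E
```

```text
[ 0.60260497 -0.21231941  0.09375243] 0.02610240928567005 [-0.61159529  0.20183073 -2.54925128]
3
[[[0.1, 0.5, 4.9, 0, 0, -0, 10],
[0.1, 0.5, 4.9, 0, 0, -0, 10],
[0.1, 0.5, 4.9, 0, 0, -0, 10]]]
```

Call:
jog_arm:
  deltas:
    - [[0,0.5,5,0,0,0,10],[0,0,5,0,0,0,10],[0,0,4,0,0,0,10],[0,0,2,0,0,0,10],[0,0,0,0,0,0,10]]

```text
clock: 8.5
eef_pos: [0.6044, -0.2134, 0.0797]
tool_rot: [0.988, 0.152, 0.002, 0.002]
ft_force: [0.5, -0.3, -2.9]
grip_width: 0.0264
```

Call:
jog_arm:
  deltas:
    - [[0,0,2,0,0,0,10],[0,0,0,0,0,0,10],[0,0,0,0,0,0,10]]

```text
clock: 8.8
eef_pos: [0.6058, -0.2139, 0.0793]
tool_rot: [0.988, 0.152, 0.004, 0.003]
ft_force: [-0.2, -0.5, -0.4]
grip_width: 0.0261
```

Call:
jog_arm:
  deltas:
    - [[0,0,2,0,0,0,10],[0,0,0,0,0,0,10]]

```text
clock: 9.0
eef_pos: [0.6066, -0.214, 0.0794]
tool_rot: [0.988, 0.152, 0.005, 0.003]
ft_force: [-0.6, 0.0, -1.0]
grip_width: 0.0264
```

Call:
jog_arm:
  deltas:
    - [[0,0,0,0,0,0,55],[0,0,0,0,0,0,55],[0,0,0,0,0,0,55],[0,0,-20,0,0,0,60],[0,0,-40,0,0,0,60]]

```text
clock: 9.5
eef_pos: [0.6018, -0.2125, 0.1321]
tool_rot: [0.988, 0.152, -0.001, -0.0]
ft_force: [0.3, 0.9, -0.1]
grip_width: 0.0596
```

Call:
jog_arm:
  deltas:
    - [[0,0,-40,0,0,0,60],[0,0,-10,0,0,0,60],[0,0,0,0,0,0,60]]

```text
clock: 9.8
eef_pos: [0.6043, -0.2134, 0.1884]
tool_rot: [0.988, 0.152, 0.003, 0.002]
ft_force: [-0.6, -1.1, -0.3]
grip_width: 0.0602
```

```bash
python3 - <<'E'
from h import *
o=get_obs();print(o['eef_pos'])
plan([((.499,-.417,.17),down(-72.5),60,40)])
for t in('bottle1_mid',):
  for n in('top','scene'):
    camera(n);print([(round(float(q['conf']),2),np.round(q['at']).astype(int).tolist(),int(q['pixels'].sum())) for q in masks_of(t,n)])
save('top','g3.png',box=(300,112,430,228),s=5)
E
```

```text
[ 0.60431521 -0.21340256  0.18843644]
6
[[[-26.9, 27.1, 3.1, 0, -0, -0, 60],
[-26.9, 27.1, 3.1, 0, -0, -0, 60],
[-26.9, 27.1, 3.1, 0, -0, -0, 60],
[-26.9, 27.1, 3.1, 0, -0, -0, 60],
[-26.9, 27.1, 3.1, 0, -0, -0, 60]]]
[[[-26.9, 27.1, 3.1, 0, -0, -0, 60]]]
[(0.41, [330, 174], 1558)]
[(0.62, [208, 277], 2207)]
```

View pics/g3.png

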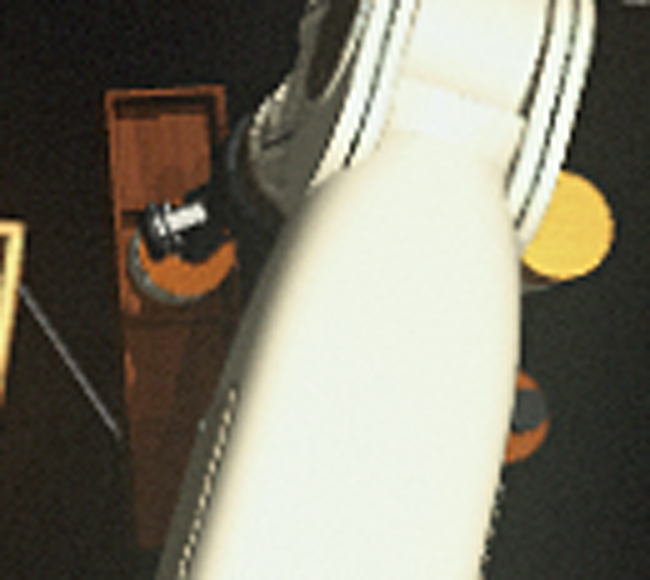

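b1 stands in its cell (crop (185,265)) and b2's cap is where it was (crop (527,408)). Going for b2.

Call:
jog_arm:
  deltas:
    - [[-27,27,3,0,0,0,60],[-27,27,3,0,0,0,60],[-27,27,3,0,0,0,60],[-27,27,3,0,0,0,60],[-27,27,3,0,0,0,60]]

```text
clock: 10.55
eef_pos: [0.5123, -0.3797, 0.1607]
tool_rot: [0.987, 0.158, -0.005, -0.004]
ft_force: [0.1, 0.2, 0.3]
grip_width: 0.06
```

Call:
jog_arm:
  deltas:
    - [[-15,15,3,0,0,0,60],[0,0,0,0,0,0,60],[0,0,0,0,0,0,60]]

```text
clock: 10.85
eef_pos: [0.4967, -0.4026, 0.1517]
tool_rot: [0.988, 0.154, -0.008, -0.008]
ft_force: [0.9, 0.7, -0.0]
grip_width: 0.0599
```

```bash
python3 - <<'E'
from h import *
print(get_obs()['eef_pos'])
plan([((.499,-.417,.11),down(-72.5),60,20)])
E
```

```text
[ 0.49672665 -0.40258734  0.15165501]
3
[[[-0.5, 5.1, 13.8, -0.3, 0.3, 0.1, 60],
[-0.6, 5, 13.8, -0.3, 0.3, 0.1, 60],
[-0.7, 4.9, 13.9, -0.3, 0.3, 0.1, 60]]]
```

Call:
jog_arm:
  deltas:
    - [[0,5,14,-0.4,0.4,0,60],[0,5,14,-0.4,0.4,0,60],[0,4,8,-0.2,0.2,0,60],[0,0,0,0,0,0,60],[0,0,0,0,0,0,60]]

```text
clock: 11.35
eef_pos: [0.5031, -0.4104, 0.1126]
tool_rot: [0.988, 0.157, 0.001, -0.002]
ft_force: [-0.0, -0.0, -0.1]
grip_width: 0.0601
```

```bash
python3 - <<'E'
from h import *
print(get_obs()['eef_pos'])
plan([((.499,-.417,.073),down(-72.5),60,10)])
E
```

```text
[ 0.50308101 -0.41038509  0.11260314]
5
[[[-1.2, 1, 7.9, -0, -0, 0.1, 60],
[-1.2, 1, 7.9, -0, -0, 0.1, 60],
[-1.2, 1, 7.9, -0, -0, 0.1, 60],
[-1.2, 1, 7.9, -0, -0, 0.1, 60],
[-1.2, 1, 7.9, -0, -0, 0.1, 60]]]
```

Call:
jog_arm:
  deltas:
    - [[-2,2,8,0,0,0.2,60],[-2,2,10,0,0,0.2,60],[-1,1,10,0,0,0,60],[0,0,8,0,0,0,60],[0,0,0,0,0,0,60]]

```text
clock: 11.85
eef_pos: [0.5008, -0.4164, 0.0749]
tool_rot: [0.988, 0.154, 0.002, -0.002]
ft_force: [-0.6, 0.5, -0.4]
grip_width: 0.0601
```

Call:
jog_arm:
  deltas:
    - [[0,0,0,0,0,0,60]]

```text
clock: 11.95
eef_pos: [0.5006, -0.4164, 0.0744]
tool_rot: [0.988, 0.154, 0.002, -0.002]
ft_force: [-0.1, 0.1, -0.2]
grip_width: 0.0601
```

```bash
python3 - <<'E'
from h import *
print(get_obs()['eef_pos'])
plan([((.499,-.417,.073),down(-72.5),60,10)])
E
```

```text
[ 0.50058999 -0.41638688  0.07440826]
1
[[[-1.7, 0.1, 1.4, -0.2, -0.2, 0.2, 60]]]
```

Call:
jog_arm:
  deltas:
    - [[-1,0,1,0,0,0,60],[0,0,0,0,0,0,35],[0,0,0,0,0,0,10],[0,0,0,0,0,0,10],[0,0,0,0,0,0,10]]

```text
clock: 12.45
eef_pos: [0.5, -0.4172, 0.0743]
tool_rot: [0.988, 0.154, 0.002, -0.001]
ft_force: [-0.0, -0.5, -0.9]
grip_width: 0.0261
```

Call:
jog_arm:
  deltas:
    - [[0,0,0,0,0,0,10],[0,0,0,0,0,0,10]]

```text
clock: 12.65
eef_pos: [0.5, -0.4172, 0.0742]
tool_rot: [0.988, 0.154, 0.002, -0.001]
ft_force: [0.2, -0.5, -1.5]
grip_width: 0.0258
```

Call:
jog_arm:
  deltas:
    - [[0,0,-10,0,0,0,10],[0,0,-25,0,0,0,10],[0,0,-25,0,0,0,10],[0,0,-20,0,0,0,10],[0,0,0,0,0,0,10]]

```text
clock: 13.15
eef_pos: [0.4986, -0.4162, 0.157]
tool_rot: [0.988, 0.154, 0.001, -0.003]
ft_force: [0.7, -0.9, -2.1]
grip_width: 0.0263
```

```bash
python3 - <<'E'
from h import *
print(get_obs()['eef_pos'])
plan([((.4575,-.219,.16),down(-72.5),10,30)])
E
```

```text
[ 0.49855401 -0.41620292  0.15703981]
7
[[[3, -28.6, -0.2, -0, -0, 0, 10],
[3, -28.6, -0.3, -0, -0, 0, 10],
[2.9, -28.6, -0.3, -0, -0, 0, 10],
[2.9, -28.6, -0.3, -0, -0, 0, 10],
[2.9, -28.6, -0.3, -0, -0, 0, 10]]]
[[[2.9, -28.6, -0.4, -0, -0, 0, 10],
[2.9, -28.6, -0.4, -0, -0, 0, 10]]]
```

Call:
jog_arm:
  deltas:
    - [[3,-20,-2,0,0,0,10],[3,-29,-1,0,0,0,10],[3,-29,0,0,0,0,10],[3,-29,0,0,0,0,10],[3,-29,0,0,0,0,10]]

```text
clock: 13.65
eef_pos: [0.47, -0.2811, 0.1575]
tool_rot: [0.989, 0.151, 0.0, -0.003]
ft_force: [-0.1, 0.4, -1.7]
grip_width: 0.0259
```

Call:
jog_arm:
  deltas:
    - [[3,-29,0,0,0,0,10],[3,-20,0,0,0,0,10],[0,0,0,0,0,0,10],[0,0,0,0,0,0,10]]

```text
clock: 14.05
eef_pos: [0.4573, -0.226, 0.1551]
tool_rot: [0.988, 0.153, -0.002, -0.005]
ft_force: [0.7, 0.2, -1.1]
grip_width: 0.0264
```

```bash
python3 - <<'E'
from h import *
print(get_obs()['eef_pos'])
plan([((.4575,-.219,.13),down(-72.5),10,15)])
E
```

```text
[ 0.4572837  -0.22601123  0.15507716]
2
[[[1.2, -3.2, 12.6, -0.3, 0.1, 0.1, 10],
[1.2, -3.2, 12.6, -0.3, 0.1, 0.1, 10]]]
```

Call:
jog_arm:
  deltas:
    - [[1,-3,8,-0.4,0.3,0,10],[1,-3,10,-0.2,0.2,0,10],[0,0,6,0,0,0,10],[0,0,0,0,0,0,10],[0,0,0,0,0,0,10]]

```text
clock: 14.55
eef_pos: [0.4583, -0.2234, 0.1295]
tool_rot: [0.989, 0.151, 0.003, 0.0]
ft_force: [0.8, 0.5, -2.0]
grip_width: 0.026
```

```bash
python3 - <<'E'
from h import *
print(get_obs()['eef_pos'])
plan([((.4575,-.219,.127),down(-72.5),10,15)])
E
```

```text
[ 0.4583018  -0.22343655  0.12945217]
1
[[[0.5, -4.5, 2.4, 0.1, -0.4, -0.1, 10]]]
```

Call:
jog_arm:
  deltas:
    - [[0,-4,2,0,-0.3,0,10],[0,-1,1,0,0,0,10],[0,0,0,0,0,0,10],[0,0,0,0,0,0,10]]

```text
clock: 14.95
eef_pos: [0.4575, -0.2195, 0.127]
tool_rot: [0.989, 0.151, 0.001, 0.001]
ft_force: [0.5, 0.5, -1.9]
grip_width: 0.026
```

Call:
jog_arm:
  deltas:
    - [[0,-1,7,0,0,0,10],[0,-0.5,8,0,0,0,10],[0,-0.5,8,0,0,0,10],[0,-0.5,8,0,0,0,10],[0,0,0,0,0,0,10]]

```text
clock: 15.45
eef_pos: [0.4566, -0.2167, 0.0931]
tool_rot: [0.989, 0.151, 0.001, 0.001]
ft_force: [-0.2, -0.0, -2.5]
grip_width: 0.0259
```

```bash
python3 - <<'E'
from h import *
print(get_obs()['eef_pos'])
plan([((.4575,-.219,.079),down(-72.5),10,5)])
E
```

```text
[ 0.4565621  -0.21671072  0.0931142 ]
3
[[[0.1, 0.8, 4.7, 0.1, -0, -0.1, 10],
[0.1, 0.8, 4.7, 0.1, -0, -0.1, 10],
[0.1, 0.8, 4.7, 0.1, -0, -0.1, 10]]]
```

Call:
jog_arm:
  deltas:
    - [[0,0.5,5,0,0,0,10],[0,0.5,5,0,0,0,10],[0,0,4,0,0,0,10],[0,0,2,0,0,0,10],[0,0,0,0,0,0,10]]

```text
clock: 15.95
eef_pos: [0.4583, -0.2187, 0.0787]
tool_rot: [0.989, 0.151, 0.003, 0.002]
ft_force: [-0.1, -0.2, -2.8]
grip_width: 0.0265
```

Call:
jog_arm:
  deltas:
    - [[0,0,2,0,0,0,10],[0,0,0,0,0,0,10],[0,0,0,0,0,0,10]]

```text
clock: 16.25
eef_pos: [0.4598, -0.2194, 0.0785]
tool_rot: [0.989, 0.15, 0.004, 0.003]
ft_force: [-0.5, -0.9, -1.6]
grip_width: 0.0259
```

Call:
jog_arm:
  deltas:
    - [[0,0,0,0,0,0,55],[0,0,0,0,0,0,55],[0,0,0,0,0,0,55],[0,0,-20,0,0,0,60],[0,0,-40,0,0,0,60]]

```text
clock: 16.75
eef_pos: [0.4555, -0.2174, 0.1336]
tool_rot: [0.989, 0.15, -0.001, 0.0]
ft_force: [0.4, -1.1, 0.1]
grip_width: 0.0599
```

Call:
jog_arm:
  deltas:
    - [[0,0,-40,0,0,0,60],[0,0,-40,0,0,0,60],[0,0,-20,0,0,0,60],[0,0,0,0,0,0,60]]

```text
clock: 17.15
eef_pos: [0.4575, -0.2182, 0.2419]
tool_rot: [0.989, 0.151, 0.003, 0.002]
ft_force: [0.9, 0.2, 1.0]
grip_width: 0.06
```

```bash
python3 - <<'E'
from h import *
print(get_obs()['eef_pos'])
plan([((.45,.25,.24),down(-6.5),60,45)])
E
```

```text
[ 0.4574654  -0.21818556  0.24192629]
11
[[[12, -40.8, 0, 0, -0, -6, 60],
[16.2, -39.4, 0, 0, -0, -6, 60],
[20.3, -37.4, 0.1, 0, -0, -6, 60],
[24.1, -35.1, 0.1, 0, -0, -6, 60],
[27.6, -32.4, 0.1, 0, -0, -6, 60]]]
[[[30.9, -29.3, 0.1, 0, -0, -6, 60],
[33.8, -25.9, 0.1, 0, -0, -6, 60],
[36.3, -22.2, 0.1, 0, -0, -6, 60],
[38.4, -18.3, 0.2, 0, -0, -6, 60],
[40.1, -14.2, 0.2, 0, -0, -6, 60]]]
[[[41.4, -9.9, 0.2, 0, -0, -6, 60]]]
```

Call:
jog_arm:
  deltas:
    - [[12,-41,0,0,0,-6,60],[16,-39,0,0,0,-6,60],[20,-37,0,0,0,-6,60],[24,-35,0,0,0,-6,60],[28,-32,0,0,0,-6,60]]

```text
clock: 17.65
eef_pos: [0.4529, -0.0052, 0.2352]
tool_rot: [0.914, 0.405, 0.0, 0.003]
ft_force: [1.2, 0.1, 0.5]
grip_width: 0.0601
```

Call:
jog_arm:
  deltas:
    - [[31,-29,0,0,0,-6,60],[34,-26,0,0,0,-6,60],[36,-22,0,0,0,-6,60],[38,-18,0,0,0,-6,60],[0,0,0,0,0,0,60]]

```text
clock: 18.15
eef_pos: [0.4439, 0.1746, 0.2262]
tool_rot: [0.803, 0.596, -0.005, 0.001]
ft_force: [-0.5, -0.4, -0.0]
grip_width: 0.0599
```

```bash
python3 - <<'E'
from h import *
print(get_obs()['eef_pos'])
t=camera('top');s=camera('scene')
a=cv2.resize(t[140:260,115:300],None,fx=3.2,fy=3.2);b=cv2.resize(s[90:260,200:320],None,fx=3.2,fy=3.2)
np.save('t1.npy',t);np.save('s1.npy',s)
im=np.vstack([cv2.resize(t[150:260,110:300],(800,463),interpolation=2)]);cv2.imwrite('pics/t1.png',im[:,:,::-1])
E
```

```text
[0.44388247 0.174595   0.22620727]
```

View pics/t1.png

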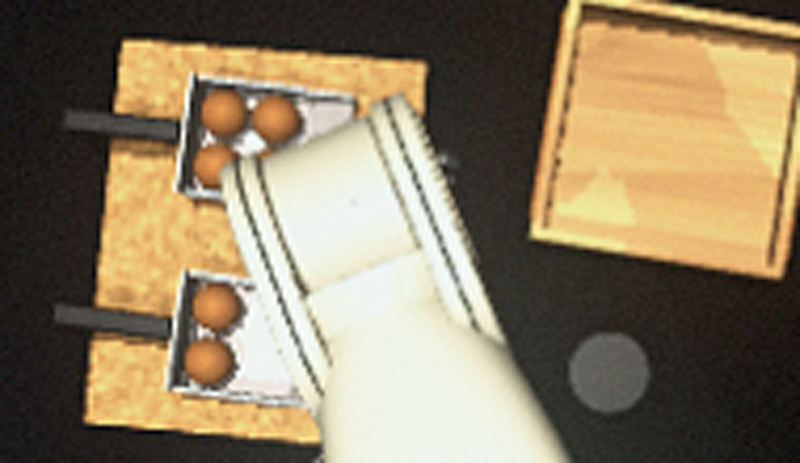

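```bash
python3 - <<'E'
from h import *
plan([((.56,.413,.16),down(-7),60,40)])
E
```

```text
7
[[[38, 5.7, 9, -0, 0.1, -1.4, 60],
[37.8, 6.7, 9.1, -0, 0.1, -1.4, 60],
[37.7, 7.6, 9.2, -0, 0.1, -1.4, 60],
[37.4, 8.6, 9.2, -0, 0.1, -1.4, 60],
[37.2, 9.5, 9.3, -0, 0.1, -1.4, 60]]]
[[[36.9, 10.4, 9.3, -0, 0.1, -1.4, 60],
[36.6, 11.3, 9.4, -0, 0.1, -1.4, 60]]]
```

Call:
jog_arm:
  deltas:
    - [[38,6,9,0,0,-1.4,60],[38,7,9,0,0,-1.4,60],[38,8,9,0,0,-1.4,60],[37,9,9,0,0,-1.4,60],[37,10,9,0,0,-1.4,60]]

```text
clock: 18.75
eef_pos: [0.5332, 0.3354, 0.1764]
tool_rot: [0.772, 0.636, -0.008, 0.003]
ft_force: [-0.1, 0.0, -0.1]
grip_width: 0.0598
```

Call:
jog_arm:
  deltas:
    - [[30,10,9,0,0,-1.4,60],[10,5,9,0,0,-1.4,60],[0,0,0,0,0,0,60],[0,0,0,0,0,0,60]]

```text
clock: 19.15
eef_pos: [0.5579, 0.3682, 0.1503]
tool_rot: [0.758, 0.652, -0.012, 0.003]
ft_force: [-0.5, 0.5, 0.1]
grip_width: 0.0601
```

```bash
python3 - <<'E'
from h import *
print(get_obs()['eef_pos'])
plan([((.56,.413,.08),down(-7),60,20)])
E
```

```text
[0.55792647 0.36817069 0.15034638]
5
[[[9.2, -0.8, 13.9, -0.1, 0.2, -0.3, 60],
[9.2, -0.7, 13.9, -0.1, 0.2, -0.3, 60],
[9.1, -0.7, 14, -0.1, 0.2, -0.3, 60],
[9.1, -0.7, 14, -0.1, 0.2, -0.3, 60],
[9, -0.7, 14, -0.1, 0.2, -0.3, 60]]]
```

Call:
jog_arm:
  deltas:
    - [[12,-1,5,-0.2,0.3,-0.4,60],[12,-1,10,-0.2,0.3,-0.4,60],[12,-1,14,-0.2,0.3,-0.4,60],[9,-1,14,0,0.2,-0.3,60],[3,0,14,0,0,0,60]]

```text
clock: 19.65
eef_pos: [0.5618, 0.4166, 0.0942]
tool_rot: [0.75, 0.661, 0.003, 0.0]
ft_force: [-0.1, 0.1, 0.7]
grip_width: 0.0601
```

Call:
jog_arm:
  deltas:
    - [[0,0,8,0,0,0,60],[0,0,0,0,0,0,60],[0,0,0,0,0,0,60]]

```text
clock: 19.95
eef_pos: [0.559, 0.416, 0.0803]
tool_rot: [0.75, 0.662, -0.001, 0.0]
ft_force: [-0.0, 0.2, 1.1]
grip_width: 0.0598
```

```bash
python3 - <<'E'
from h import *
print(get_obs()['eef_pos'])
plan([((.56,.413,.038),down(-7),60,12)])
E
```

```text
[0.55904811 0.41596195 0.08026088]
4
[[[-0.7, 0.3, 10.6, -0, 0, -0, 60],
[-0.7, 0.3, 10.6, -0, 0, -0, 60],
[-0.7, 0.3, 10.6, -0, 0, -0, 60],
[-0.7, 0.3, 10.6, -0, 0, -0, 60]]]
```

Call:
jog_arm:
  deltas:
    - [[-1,0,10,0,0,0,60],[-1,0,12,0,0,0,60],[-1,0,12,0,0,0,60],[0,0,8,0,0,0,60],[0,0,0,0,0,0,60]]

```text
clock: 20.45
eef_pos: [0.5595, 0.4118, 0.0357]
tool_rot: [0.75, 0.661, -0.001, 0.0]
ft_force: [0.7, -0.4, -0.7]
grip_width: 0.0598
```

Call:
jog_arm:
  deltas:
    - [[0,0,0,0,0,0,50],[0,0,0,0,0,0,35],[0,0,0,0,0,0,28],[0,0,0,0,0,0,24],[0,0,0,0,0,0,21]]

```text
clock: 20.95
eef_pos: [0.5603, 0.4123, 0.0368]
tool_rot: [0.75, 0.661, 0.0, 0.0]
ft_force: [0.2, -0.5, 0.4]
grip_width: 0.0211
```

Call:
jog_arm:
  deltas:
    - [[0,0,0,0,0,0,18],[0,0,0,0,0,0,14],[0,0,0,0,0,0,5],[0,0,0,0,0,0,5],[0,0,0,0,0,0,5]]

```text
clock: 21.45
eef_pos: [0.5602, 0.4125, 0.0372]
tool_rot: [0.75, 0.661, 0.001, 0.0]
ft_force: [0.5, 0.7, -0.3]
grip_width: 0.0175
```

```bash
python3 - <<'E'
from h import *
o=get_obs();print(o['eef_pos'],o['grip_width'],R.from_quat(o['tool_rot']).as_matrix().round(3).tolist())
s=camera('scene');save('scene','s2.png',s,(210,80,330,190),5)
E
```

```text
[0.56019799 0.41245451 0.03715606] 0.017543006992813154 [[0.126, 0.992, 0.001], [0.992, -0.126, 0.0], [0.001, 0.001, -1.0]]
```

View pics/s2.png

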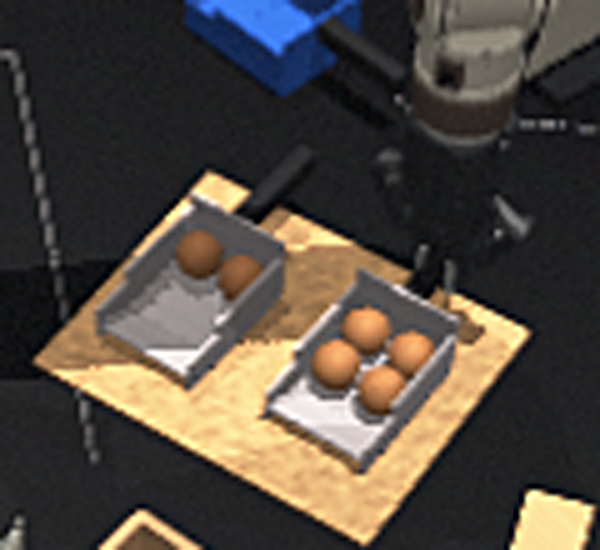

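The left finger pair is on scoop A's handle (crop (430,275)), and all 4 nuts are inside. Lifting gently, nose slightly up.

```bash
cat >> h.py <<'E'
def sc(lip,th,w=5,st=15,yaw=-7.2,L=(-.166,0,.0167)):
    r=down(yaw)*R.from_rotvec([0,th,0],degrees=True)
    return (np.array(lip)-r.apply(L),r,w,st)
def lipnow(L=(-.166,0,.0167)):
    o=get_obs();r=R.from_quat(o['tool_rot']);m=r.as_matrix()
    print('lip',np.round(o['eef_pos']+r.apply(L),4),'th',np.degrees(np.arcsin(m[2,0]*-1)).round(2),'yaw',np.degrees(np.arctan2(m[1,1],m[0,1])).round(2),'roll',np.degrees(m[2,1]).round(2),'w',np.round(o['grip_width'],4),'f',np.round(o['ft_force'],1))
E
python3 - <<'E'
from h import *
lipnow();plan([sc((.541,.247,.11),-6)],deg=3)
E
```

```text
lip [0.5394 0.2478 0.0204] th -0.04 yaw -7.22 roll 0.07 w 0.017 f [-0.4 -0.8  0.1]
5
[[[0.1, 0.4, -14.4, 0, -1.2, -0, 5],
[-0.2, 0.3, -14.4, 0, -1.2, -0, 5],
[-0.5, 0.3, -14.4, 0, -1.2, -0, 5],
[-0.8, 0.3, -14.4, 0, -1.2, -0, 5],
[-1.2, 0.3, -14.4, 0, -1.2, -0, 5]]]
```

```bash
sed -i 's/m\[2,0\]\*-1/m[2,0]/' h.py
```

Call:
jog_arm:
  deltas:
    - [[0,0,-6,0,-0.8,0,5],[0,0,-12,0,-1.2,0,5],[0,0,-14,0,-1.2,0,5],[0,0,-14,0,-1.2,0,5],[-1,0,-14,0,-1.2,0,5]]

```text
clock: 22.0
eef_pos: [0.5579, 0.4119, 0.0953]
tool_rot: [0.749, 0.66, -0.043, 0.034]
ft_force: [1.0, 0.3, -2.7]
grip_width: 0.0169
```

Call:
jog_arm:
  deltas:
    - [[-1,0,-10,0,-0.5,0,5],[0,0,-5,0,0,0,5],[0,0,0,0,0,0,5],[0,0,0,0,0,0,5]]

```text
clock: 22.4
eef_pos: [0.5586, 0.4149, 0.1126]
tool_rot: [0.749, 0.66, -0.045, 0.037]
ft_force: [-0.3, 0.2, -2.0]
grip_width: 0.0173
```

```bash
python3 - <<'E'
from h import *
lipnow();plan([sc((.551,.023,.12),-6,st=17)],deg=3)
s=camera('scene');save('scene','s3.png',s,(200,60,340,190),5)
E
```

```text
lip [0.5378 0.2494 0.1151] th -6.61 yaw -7.17 roll -0.24 w 0.0173 f [-0.3  0.2 -2. ]
14
[[[-15.9, 3, 1.3, -0, 0, 0, 5],
[-15.9, 3, 1.3, -0, 0, 0, 5],
[-15.9, 3, 1.3, -0, 0, 0, 5],
[-15.9, 3, 1.3, -0, 0, 0, 5],
[-15.9, 3, 1.3, -0, 0, 0, 5]]]
[[[-15.9, 3, 1.3, -0, 0, 0, 5],
[-15.9, 3, 1.3, -0, 0, 0, 5],
[-15.9, 3, 1.3, -0, 0, 0, 5],
[-15.9, 3, 1.3, -0, 0, 0, 5],
[-15.9, 3, 1.2, -0, 0, 0, 5]]]
[[[-15.9, 3, 1.2, -0, 0, 0, 5],
[-15.9, 3, 1.2, -0, 0, 0, 5],
[-15.9, 3, 1.2, -0, 0, 0, 5],
[-15.9, 3, 1.2, -0, 0, 0, 5]]]
```

View pics/s3.png

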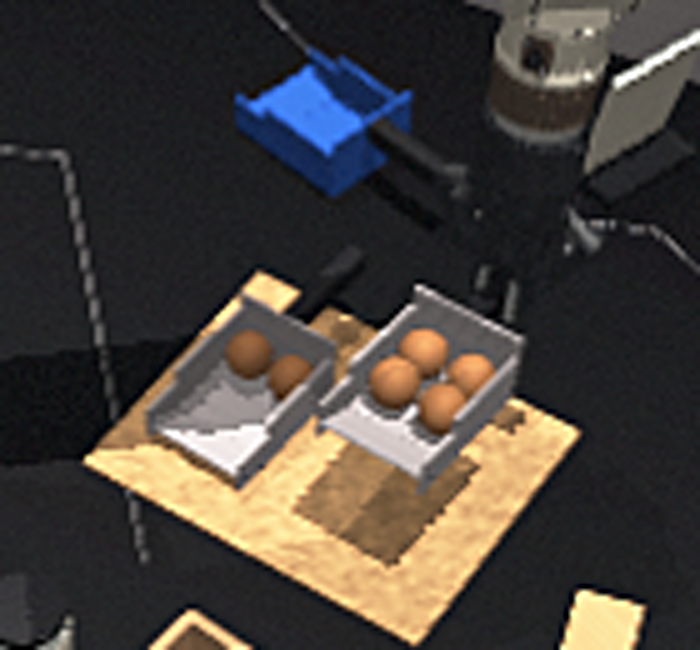

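Scoop A is aloft, nose slightly up, with all 4 nuts towards the back (crop (430,375)). I'll carry it slowly to the crate.

Call:
jog_arm:
  deltas:
    - [[-6,1,1,0,0,0,5],[-11,2,1,0,0,0,5],[-16,3,1,0,0,0,5],[-16,3,1,0,0,0,5],[-16,3,1,0,0,0,5]]

```text
clock: 22.95
eef_pos: [0.5604, 0.344, 0.1116]
tool_rot: [0.748, 0.661, -0.048, 0.036]
ft_force: [0.1, -0.1, -2.8]
grip_width: 0.0174
```

Call:
jog_arm:
  deltas:
    - [[-16,3,1,0,0,0,5],[-16,3,1,0,0,0,5],[-16,3,1,0,0,0,5],[-16,3,1,0,0,0,5],[-16,3,1,0,0,0,5]]

```text
clock: 23.45
eef_pos: [0.5637, 0.2525, 0.1152]
tool_rot: [0.749, 0.66, -0.05, 0.036]
ft_force: [0.4, -0.3, -2.6]
grip_width: 0.0169
```

Call:
jog_arm:
  deltas:
    - [[-16,3,1,0,0,0,5],[-16,3,1,0,0,0,5],[-16,3,1,0,0,0,5],[-11,2,1,0,0,0,5],[-5,1,0,0,0,0,5]]

```text
clock: 23.95
eef_pos: [0.5675, 0.1792, 0.1196]
tool_rot: [0.75, 0.659, -0.05, 0.036]
ft_force: [-0.5, 0.3, -3.2]
grip_width: 0.0171
```

Call:
jog_arm:
  deltas:
    - [[0,0,0,0,0,0,5],[0,0,0,0,0,0,5]]

```text
clock: 24.15
eef_pos: [0.5678, 0.1786, 0.1198]
tool_rot: [0.75, 0.658, -0.05, 0.036]
ft_force: [1.5, 0.4, -2.8]
grip_width: 0.0169
```

```bash
python3 - <<'E'
from h import *
lipnow();plan([sc((.551,.023,.12),0),sc((.551,.023,.12),12),sc((.551,.023,.073),12,st=12)],deg=3)
s=camera('scene');save('scene','s4.png',s,(200,80,340,270),3.2);t=camera('top')
a=cv2.resize(s[90:270,200:340],(560,720)[:2]) 
o=get_obs();r=R.from_quat(o['tool_rot'])
for y in(-.042,.042):
  P=o['eef_pos']+r.apply((-.166,y,.0167));print(w2p('scene',P),w2p('top',P))
A=cv2.resize(s[90:265,200:340],(480,600));B=cv2.resize(t[150:270,150:310],(320,240))
C=np.zeros((600,800,3),np.uint8);C[:,:480]=A;C[:240,480:]=B;cv2.imwrite('pics/c4.png',C[:,:,::-1])
E
```

```text
lip [0.546  0.0133 0.1236] th -7.04 yaw -7.53 roll -0.66 w 0.0169 f [ 1.5  0.4 -2.8]
12
[[[2.5, 0.9, -6, -0.2, 2.3, -0.1, 5],
[2.7, 0.9, -5.9, -0.2, 2.3, -0.1, 5],
[2.9, 0.9, -5.8, -0.2, 2.3, -0.1, 5],
[-1.4, -0, -6.8, 0, 2.4, 0, 5],
[-1.1, -0, -6.9, 0, 2.4, 0, 5]]]
[[[-0.8, -0, -6.9, 0, 2.4, 0, 5],
[-0.6, -0, -7, 0, 2.4, 0, 5],
[-0.3, -0, -7, 0, 2.4, 0, 5],
[-2.4, 0, 11.5, 0, 0, 0, 5],
[-2.4, 0, 11.5, 0, 0, 0, 5]]]
[[[-2.4, 0, 11.5, 0, 0, 0, 5],
[-2.4, 0, 11.5, 0, 0, 0, 5]]]
[[232.07690237 192.94175572]] [[265.2900662  193.08733819]]
[[253.19726164 206.22762177]] [[268.30211842 165.4794933 ]]
```

View pics/c4.png

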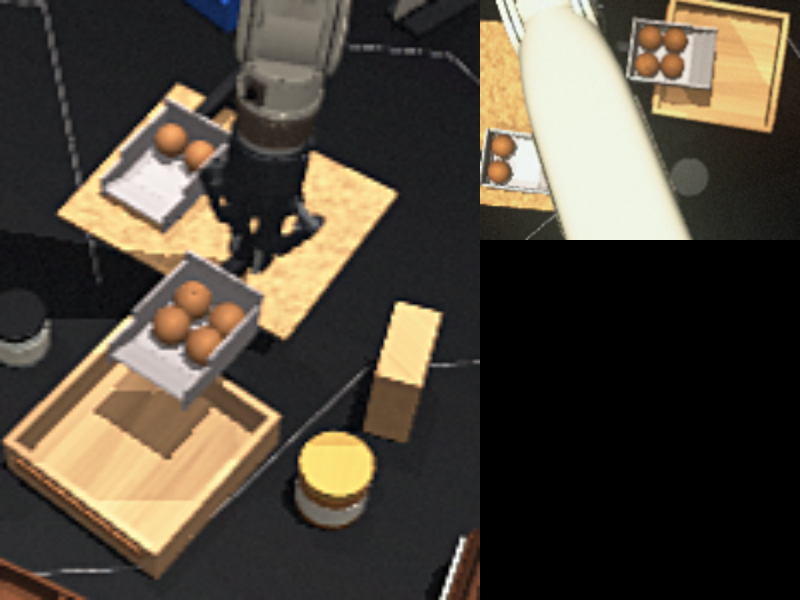

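The lip is where the arm pose predicts, within 2 px. It sits laterally centred over the crate, and all 4 nuts are inside. Tilting to 12° and lowering.

Call:
jog_arm:
  deltas:
    - [[2,1,-4,-0.2,1.5,0,5],[2,1,-6,-0.2,2.3,0,5],[2,1,-6,-0.2,2.3,0,5],[0,0,-6,0,2.4,0,5],[-1,0,-7,0,2.4,0,5]]

```text
clock: 24.75
eef_pos: [0.571, 0.1902, 0.1479]
tool_rot: [0.748, 0.662, 0.028, -0.027]
ft_force: [0.1, -0.8, -2.8]
grip_width: 0.0169
```

Call:
jog_arm:
  deltas:
    - [[-1,0,-7,0,2.4,0,5],[-1,0,-7,0,2.4,0,5],[0,0,-4,0,1.4,0,5],[0,0,0,0,0,0,5],[0,0,0,0,0,0,5]]

```text
clock: 25.25
eef_pos: [0.5709, 0.187, 0.1688]
tool_rot: [0.744, 0.661, 0.073, -0.063]
ft_force: [0.7, -0.3, -2.8]
grip_width: 0.0169
```

```bash
python3 - <<'E'
from h import *
lipnow();plan([sc((.550,.02,.070),12,st=12)],deg=3)
E
```

```text
lip [0.552  0.0285 0.1205] th 11.1 yaw -6.85 roll 0.12 w 0.0169 f [ 0.7 -0.3 -2.8]
5
[[[-3.7, 0, 9, 0, 0.2, 0.1, 5],
[-3.7, 0, 9, 0, 0.2, 0.1, 5],
[-3.8, 0, 9, 0, 0.2, 0.1, 5],
[-3.8, 0, 9, 0, 0.2, 0.1, 5],
[-3.8, 0, 9, 0, 0.2, 0.1, 5]]]
```

Call:
jog_arm:
  deltas:
    - [[-3,0,6,0,0,0,5],[-4,0,10,0,0,0,5],[-4,0,11,0,0,0,5],[-4,0,11,0,0,0,5],[-3,0,7,0,0,0,5]]

```text
clock: 25.75
eef_pos: [0.5693, 0.1791, 0.116]
tool_rot: [0.744, 0.662, 0.072, -0.064]
ft_force: [-0.6, -0.7, -2.5]
grip_width: 0.0169
```

Call:
jog_arm:
  deltas:
    - [[0,0,0,0,0,0,5],[0,0,0,0,0,0,5]]

```text
clock: 25.95
eef_pos: [0.5675, 0.1784, 0.113]
tool_rot: [0.744, 0.661, 0.07, -0.065]
ft_force: [0.3, 0.1, -2.1]
grip_width: 0.0172
```

```bash
python3 - <<'E'
from h import *
lipnow();plan([sc((.550,.022,.068),30,st=12),sc((.550,.022,.068),57,st=12)],deg=4.5)
E
```

```text
lip [0.5487 0.0197 0.0651] th 10.93 yaw -6.69 roll -0.24 w 0.0172 f [ 0.3  0.1 -2.1]
12
[[[-2.3, 0.4, -11.1, -0.1, 3.8, 0.1, 5],
[-1.6, 0.4, -11.3, -0.1, 3.8, 0.1, 5],
[-0.8, 0.4, -11.3, -0.1, 3.8, 0.1, 5],
[-0.1, 0.4, -11.4, -0.1, 3.8, 0.1, 5],
[0.7, 0.4, -11.4, -0.1, 3.8, 0.1, 5]]]
[[[-3.7, 0, -10.5, 0, 3.9, 0, 5],
[-3, 0, -10.7, 0, 3.9, 0, 5],
[-2.2, 0, -10.9, 0, 3.9, 0, 5],
[-1.5, 0, -11, 0, 3.9, 0, 5],
[-0.7, 0, -11.1, 0, 3.9, 0, 5]]]
[[[0, 0, -11.1, 0, 3.9, 0, 5],
[0.8, 0, -11.1, 0, 3.9, 0, 5]]]
```

Call:
jog_arm:
  deltas:
    - [[-2,0,-10,0,3.5,0,5],[-1.5,0,-11,0,3.8,0,5],[-1,0,-11,0,3.8,0,5],[-0.5,0,-11,0,3.8,0,5],[0,0,-11,0,3.8,0,5]]

```text
clock: 26.45
eef_pos: [0.5662, 0.1591, 0.166]
tool_rot: [0.719, 0.644, 0.195, -0.174]
ft_force: [-0.2, -0.1, -3.4]
grip_width: 0.0172
```

```bash
python3 - <<'E'
from h import *
lipnow();plan([sc((.550,.022,.068),57,st=12)],deg=4.5)
E
```

```text
lip [0.5514 0.025  0.0679] th 30.29 yaw -6.33 roll 0.03 w 0.0172 f [-0.2 -0.1 -3.4]
7
[[[-4, 0, -10.6, -0.1, 3.8, 0.1, 5],
[-3.3, 0, -10.9, -0.1, 3.8, 0.1, 5],
[-2.5, 0.1, -11.1, -0.1, 3.8, 0.1, 5],
[-1.8, 0.1, -11.2, -0.1, 3.8, 0.1, 5],
[-1, 0.1, -11.3, -0.1, 3.8, 0.1, 5]]]
[[[-0.3, 0.1, -11.4, -0.1, 3.8, 0.1, 5],
[0.5, 0.1, -11.4, -0.1, 3.8, 0.1, 5]]]
```

Call:
jog_arm:
  deltas:
    - [[-4,0,-10.5,0,3.8,0,5],[-3,0,-11,0,3.8,0,5],[-2.5,0,-11,0,3.8,0,5],[-2,0,-11,0,3.8,0,5],[-1,0,-11,0,3.8,0,5]]

```text
clock: 26.95
eef_pos: [0.5646, 0.1128, 0.2088]
tool_rot: [0.673, 0.608, 0.319, -0.275]
ft_force: [-0.6, -0.3, -2.2]
grip_width: 0.0173
```

Call:
jog_arm:
  deltas:
    - [[-0.5,0,-11,0,3.8,0,5],[0,0,-9,0,3,0,5],[0,0,0,0,0,0,5],[0,0,0,0,0,0,5],[0,0,0,0,0,0,5]]

```text
clock: 27.45
eef_pos: [0.5653, 0.0926, 0.2228]
tool_rot: [0.654, 0.591, 0.36, -0.307]
ft_force: [-0.3, 0.0, -1.6]
grip_width: 0.0161
```

```bash
python3 - <<'E'
from h import *
lipnow()
s=camera('scene');t=camera('top')
for n in('scene','top'):print(n,[(round(float(q['conf']),2),np.round(q['at']).astype(int).tolist(),int(q['pixels'].sum())) for q in masks_of('walnuta1_center',n)])
A=cv2.resize(s[90:265,200:340],(480,600));B=cv2.resize(t[150:270,150:310],(320,240))
C=np.zeros((600,800,3),np.uint8);C[:,:480]=A;C[:240,480:]=B;cv2.imwrite('pics/c5.png',C[:,:,::-1])
E
```

```text
lip [0.56   0.0149 0.0753] th 56.45 yaw -6.52 roll 1.38 w 0.0161 f [-0.3  0.  -1.6]
scene []
top []
```

View pics/c5.png

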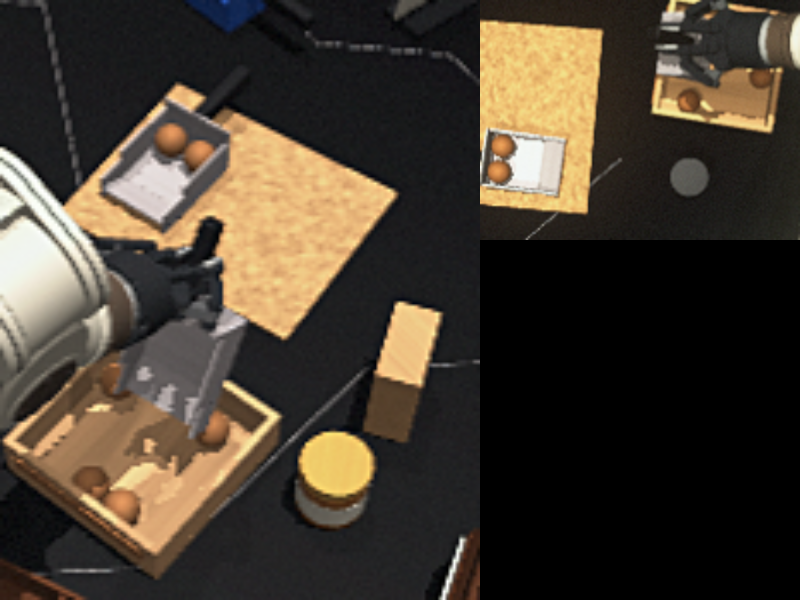

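All four nuts are in the crate: scene crop (118,378), (92,480), (122,505), (213,428). The wrist force is down to the empty scoop's 1.6 N. I'll lift, level and return it.

```bash
python3 - <<'E'
from h import *
plan([sc((.56,.03,.13),50,st=20),sc((.548,.13,.13),0,st=40),sc((.54,.248,.10),0,st=30)],deg=7)
E
```

```text
16
[[[18.1, 1.5, 0.3, 0.1, -2.2, 0.5, 5],
[18.1, 1.3, -0.4, 0.1, -2.2, 0.5, 5],
[18.1, 1.1, -1.1, 0.1, -2.2, 0.5, 5],
[2, -3.1, 26, 0, -6.3, 0, 5],
[4.9, -3.1, 25.6, 0, -6.3, 0, 5]]]
[[[7.6, -3.1, 24.9, 0, -6.3, 0, 5],
[10.3, -3.1, 24, 0, -6.3, 0, 5],
[12.8, -3.1, 22.7, 0, -6.3, 0, 5],
[15.2, -3.1, 21.2, 0, -6.3, 0, 5],
[17.4, -3.1, 19.4, 0, -6.3, 0, 5]]]
[[[19.4, -3.1, 17.4, 0, -6.3, 0, 5],
[23.2, -4.5, 6, 0, 0, 0, 5],
[23.2, -4.5, 6, 0, 0, 0, 5],
[23.2, -4.5, 6, 0, 0, 0, 5],
[23.2, -4.5, 6, 0, 0, 0, 5]]]
[[[23.2, -4.5, 6, 0, 0, 0, 5]]]
```

Call:
jog_arm:
  deltas:
    - [[18,1,0,0,-2.2,0.5,5],[18,1,0,0,-2.2,0.5,5],[18,1,-1,0,-2.2,0.5,5],[2,-3,26,0,-6.3,0,5],[5,-3,26,0,-6.3,0,5]]

```text
clock: 28.15
eef_pos: [0.5714, 0.1657, 0.2364]
tool_rot: [0.716, 0.623, 0.237, -0.207]
ft_force: [0.1, 0.4, -2.4]
grip_width: 0.0173
```

Call:
jog_arm:
  deltas:
    - [[8,-3,25,0,-6.3,0,5],[10,-3,24,0,-6.3,0,5],[13,-3,23,0,-6.3,0,5],[15,-3,21,0,-6.3,0,5],[17,-3,19,0,-6.3,0,5]]

```text
clock: 28.65
eef_pos: [0.5711, 0.277, 0.163]
tool_rot: [0.754, 0.656, 0.033, -0.02]
ft_force: [1.2, 0.0, -1.8]
grip_width: 0.017
```

Call:
jog_arm:
  deltas:
    - [[0,0,0,0,0,0,5],[0,0,0,0,0,0,5]]

```text
clock: 28.85
eef_pos: [0.5677, 0.2853, 0.1597]
tool_rot: [0.75, 0.661, 0.031, -0.022]
ft_force: [0.3, 0.2, -1.9]
grip_width: 0.0169
```

```bash
python3 - <<'E'
from h import *
lipnow();plan([sc((.54,.248,.10),0,st=35)],deg=7)
E
```

```text
lip [0.5473 0.1223 0.1305] th 4.33 yaw -7.22 roll 0.45 w 0.0169 f [ 0.3  0.2 -1.9]
4
[[[30.5, -5.8, 13, 0.1, -1.1, -0, 5],
[30.7, -5.8, 12.5, 0.1, -1.1, -0, 5],
[30.9, -5.7, 11.9, 0.1, -1.1, -0, 5],
[31.2, -5.7, 11.3, 0.1, -1.1, -0, 5]]]
```

Call:
jog_arm:
  deltas:
    - [[30,-6,12,0,-1.1,0,5],[31,-6,12,0,-1.1,0,5],[31,-6,12,0,-1.1,0,5],[25,-5,10,0,-1,0,5],[0,0,0,0,0,0,5]]

```text
clock: 29.35
eef_pos: [0.5619, 0.4056, 0.1213]
tool_rot: [0.754, 0.657, 0.005, 0.001]
ft_force: [0.4, -0.7, -1.5]
grip_width: 0.017
```

Call:
jog_arm:
  deltas:
    - [[0,0,0,0,0,0,5],[0,0,0,0,0,0,5]]

```text
clock: 29.55
eef_pos: [0.5624, 0.4038, 0.122]
tool_rot: [0.754, 0.657, 0.005, 0.001]
ft_force: [-0.9, -0.6, -2.7]
grip_width: 0.0172
```

```bash
python3 - <<'E'
from h import *
lipnow();plan([sc((.54,.248,.022),0,st=15)],deg=7)
s=camera('scene');t=camera('top')
o=get_obs();r=R.from_quat(o['tool_rot'])
for y in(-.042,.042):
  P=o['eef_pos']+r.apply((-.166,y,.0167));print(w2p('scene',P),w2p('top',P))
A=cv2.resize(s[90:190,210:310],(500,500));B=cv2.resize(t[150:270,150:310],(320,240))
C=np.zeros((600,800,3),np.uint8);C[:500,:500]=A;C[:240,480:]=B;cv2.imwrite('pics/c6.png',C[:,:,::-1])
for n in('scene','top'):print(n,[(round(float(q['conf']),2),np.round(q['at']).astype(int).tolist(),int(q['pixels'].sum())) for q in masks_of('scoopA_bed',n)])
q=masks_of('scoopA_bed','scene')
for k in q:
  c=max(cv2.findContours(k['pixels'].astype(np.uint8),0,1)[0],key=cv2.contourArea);print(cv2.approxPolyDP(c,2.5,True)[:,0].tolist())
E
```

```text
lip [0.5397 0.2395 0.1042] th 0.39 yaw -7.91 roll 0.45 w 0.0172 f [-0.9 -0.6 -2.7]
6
[[[1.3, -0.6, 13.9, 0.1, -0.1, -0.1, 5],
[1.3, -0.6, 13.9, 0.1, -0.1, -0.1, 5],
[1.4, -0.5, 13.9, 0.1, -0.1, -0.1, 5],
[1.4, -0.5, 13.9, 0.1, -0.1, -0.1, 5],
[1.4, -0.5, 13.9, 0.1, -0.1, -0.1, 5]]]
[[[1.4, -0.5, 13.9, 0.1, -0.1, -0.1, 5]]]
[[262.99108693 148.19196702]] [[190.56537728 196.86389913]]
[[282.71509828 159.27480203]] [[194.16942405 169.57711788]]
scene [(0.95, [285, 141], 1117), (0.84, [267, 83], 604)]
top [(0.69, [80, 257], 1330), (0.57, [171, 175], 1355), (0.49, [181, 227], 359)]
[[300, 115], [291, 121], [281, 121], [262, 148], [285, 160], [302, 139]]
[[248, 81], [265, 97], [276, 91], [286, 93], [280, 80], [266, 72]]
```

Call:
jog_arm:
  deltas:
    - [[1,-0.5,10,0,0,0.5,5],[1,-0.5,14,0,-0.2,0.3,5],[1,-0.5,14,0,-0.2,0,5],[1,0,14,0,0,0,5],[1,0,12,0,0,0,5]]

```text
clock: 30.3
eef_pos: [0.5636, 0.4093, 0.055]
tool_rot: [0.76, 0.65, 0.004, 0.003]
ft_force: [0.3, -0.0, -1.4]
grip_width: 0.0169
```

Call:
jog_arm:
  deltas:
    - [[0,0,5,0,0,0,5],[0,0,0,0,0,0,5],[0,0,0,0,0,0,5]]

```text
clock: 30.6
eef_pos: [0.5613, 0.4081, 0.0444]
tool_rot: [0.759, 0.651, 0.0, 0.003]
ft_force: [-0.2, 0.2, -1.8]
grip_width: 0.0168
```

```bash
python3 - <<'E'
from h import *
lipnow();plan([sc((.54,.248,.022),0,st=5)],deg=7)
E
```

```text
lip [0.5358 0.244  0.0284] th -0.21 yaw -8.83 roll 0.29 w 0.0168 f [-0.2  0.2 -1.8]
2
[[[2.2, -0.6, 2.9, 0.1, 0.1, -0.8, 5],
[2.2, -0.5, 2.9, 0.1, 0.1, -0.8, 5]]]
```

Call:
jog_arm:
  deltas:
    - [[1,0,3,0,0,0,5],[1,0,3,0,0,0,5],[0,0,1.5,0,0,0,5],[0,0,0,0,0,0,5],[0,0,0,0,0,0,5]]

```text
clock: 31.1
eef_pos: [0.5631, 0.4113, 0.039]
tool_rot: [0.759, 0.651, 0.003, 0.003]
ft_force: [-0.5, -0.7, -1.3]
grip_width: 0.0171
```

Call:
jog_arm:
  deltas:
    - [[0,0,1,0,0,0,5],[0,0,0,0,0,0,5]]

```text
clock: 31.3
eef_pos: [0.5634, 0.4114, 0.0384]
tool_rot: [0.76, 0.65, 0.003, 0.003]
ft_force: [0.8, -0.2, -1.7]
grip_width: 0.0171
```

Call:
jog_arm:
  deltas:
    - [[0,0,2,0,0,0,5],[0,0,0,0,0,0,5]]

```text
clock: 31.5
eef_pos: [0.5638, 0.4116, 0.0376]
tool_rot: [0.76, 0.65, 0.004, 0.003]
ft_force: [-0.8, -0.8, -0.9]
grip_width: 0.017
```

Call:
jog_arm:
  deltas:
    - [[0,0,0,0,0,0,25],[0,0,0,0,0,0,40],[0,0,0,0,0,0,60],[0,0,0,0,0,0,60]]

```text
clock: 31.9
eef_pos: [0.5643, 0.4117, 0.0381]
tool_rot: [0.76, 0.65, 0.004, 0.004]
ft_force: [-0.1, 0.4, -0.6]
grip_width: 0.0599
```

Call:
jog_arm:
  deltas:
    - [[0,0,-15,0,0,0,60],[0,0,-35,0,0,0,60],[0,0,-35,0,0,0,60],[0,0,-15,0,0,0,60],[0,0,0,0,0,0,60]]

```text
clock: 32.4
eef_pos: [0.5627, 0.4115, 0.1442]
tool_rot: [0.76, 0.65, 0.004, 0.004]
ft_force: [0.6, 0.6, -0.1]
grip_width: 0.0597
```

```bash
python3 - <<'E'
from h import *
lipnow();plan([((.413,.419,.11),down(-7.5),60,35)])
s=camera('scene');t=camera('top')
for n in('scene','top'):
  for k in masks_of('scoopA_bed',n):
    c=max(cv2.findContours(k['pixels'].astype(np.uint8),0,1)[0],key=cv2.contourArea);print(n,k['conf'],cv2.approxPolyDP(c,2.5,True)[:,0].tolist())
A=cv2.resize(s[90:190,210:310],(500,500));B=cv2.resize(t[150:260,115:225],(300,300))
C=np.zeros((500,800,3),np.uint8);C[:500,:500]=A;C[:300,500:]=B;cv2.imwrite('pics/c7.png',C[:,:,::-1])
E
```

```text
lip [0.5374 0.2474 0.1273] th 0.06 yaw -8.85 roll 0.62 w 0.0597 f [ 0.6  0.6 -0.1]
5
[[[-3.1, -29.9, 6.5, 0.1, -0, -0.3, 60],
[-3, -29.9, 6.6, 0.1, -0, -0.3, 60],
[-2.8, -29.9, 6.6, 0.1, -0, -0.3, 60],
[-2.7, -29.9, 6.7, 0.1, -0, -0.3, 60],
[-2.6, -29.9, 6.8, 0.1, -0, -0.3, 60]]]
scene 0.92 [[247, 81], [265, 98], [274, 93], [285, 94], [282, 80], [269, 72], [262, 72]]
scene 0.7 [[306, 126], [302, 125], [291, 137], [279, 138], [263, 156], [263, 161], [284, 173], [300, 154], [301, 144], [297, 139]]
top 0.82 [[88, 216], [78, 237], [67, 240], [58, 272], [83, 281], [96, 247], [83, 242], [90, 221]]
top 0.59 [[133, 177], [134, 180], [150, 182], [152, 194], [191, 198], [194, 175], [157, 168], [153, 178]]
```

View pics/c7.png

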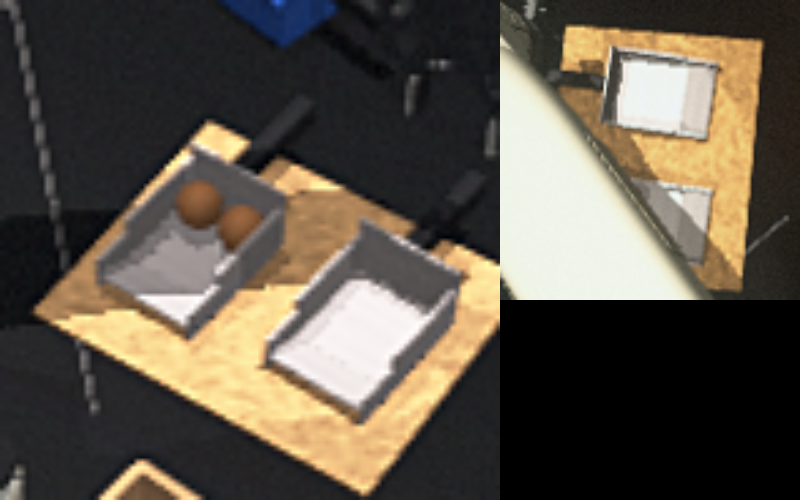

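Scoop A lies flat and empty on the mat (lip at crop (265,355)–(360,415)). Scoop B is unmoved, lip at scene (230,145), with two nuts. Now scoop B.

Call:
jog_arm:
  deltas:
    - [[-3,-25,5,0,0,-0.3,60],[-3,-30,6,0,0,-0.3,60],[-3,-30,6,0,0,-0.3,60],[-3,-30,6,0,0,-0.3,60],[-2,-25,5,0,0,0,60]]

```text
clock: 33.1
eef_pos: [0.4155, 0.4114, 0.0998]
tool_rot: [0.754, 0.656, -0.007, 0.004]
ft_force: [0.6, 0.1, 0.9]
grip_width: 0.0599
```

Call:
jog_arm:
  deltas:
    - [[0,0,0,0,0,0,60],[0,0,0,0,0,0,60]]

```text
clock: 33.3
eef_pos: [0.4099, 0.4093, 0.0959]
tool_rot: [0.753, 0.658, -0.012, 0.004]
ft_force: [-0.6, 0.7, 0.1]
grip_width: 0.0601
```

```bash
python3 - <<'E'
from h import *
lipnow();print(get_obs()['eef_pos']);plan([((.413,.419,.08),down(-7.7),60,35)])
E
```

```text
lip [0.3874 0.2444 0.0831] th -1.32 yaw -7.71 roll -0.55 w 0.0601 f [-0.6  0.7  0.1]
[0.40985308 0.40925042 0.09594628]
1
[[[10.4, 2, 15.7, -0.5, 1.3, -0, 60]]]
```

Call:
jog_arm:
  deltas:
    - [[5,1,5,-0.5,0.7,0,60],[5,1,8,0,0.6,0,60],[0,0,8,0,0,0,60],[0,0,0,0,0,0,60]]

```text
clock: 33.7
eef_pos: [0.4157, 0.4191, 0.0714]
tool_rot: [0.754, 0.657, 0.0, -0.0]
ft_force: [0.2, -0.7, -1.0]
grip_width: 0.0598
```

```bash
python3 - <<'E'
from h import *
lipnow();print(get_obs()['eef_pos']);plan([((.413,.419,.037),down(-7.7),60,12)])
E
```

```text
lip [0.3931 0.2546 0.0546] th 0.04 yaw -7.86 roll -0.01 w 0.0598 f [ 0.2 -0.7 -1. ]
[0.41574732 0.41905035 0.0713798 ]
3
[[[-0.2, -0.9, 11.5, -0, -0, -0.1, 60],
[-0.1, -0.9, 11.5, -0, -0, -0.1, 60],
[-0.1, -0.9, 11.5, -0, -0, -0.1, 60]]]
```

Call:
jog_arm:
  deltas:
    - [[0,-1,9,0,0,0,60],[0,-1,12,0,0,0,60],[0,0,12,0,0,0,60],[0,0,2,0,0,0,60],[0,0,0,0,0,0,60]]

```text
clock: 34.2
eef_pos: [0.4141, 0.4186, 0.0321]
tool_rot: [0.754, 0.656, -0.001, -0.0]
ft_force: [0.1, -0.2, -0.4]
grip_width: 0.0599
```

Call:
jog_arm:
  deltas:
    - [[0,0,0,0,0,0,50],[0,0,0,0,0,0,35],[0,0,0,0,0,0,28],[0,0,0,0,0,0,24],[0,0,0,0,0,0,21]]

```text
clock: 34.7
eef_pos: [0.4148, 0.4195, 0.0335]
tool_rot: [0.754, 0.657, 0.001, -0.0]
ft_force: [-0.2, -0.5, -0.4]
grip_width: 0.0211
```

Call:
jog_arm:
  deltas:
    - [[0,0,0,0,0,0,18],[0,0,0,0,0,0,14],[0,0,0,0,0,0,5],[0,0,0,0,0,0,5],[0,0,0,0,0,0,5]]

```text
clock: 35.2
eef_pos: [0.4146, 0.4194, 0.0337]
tool_rot: [0.754, 0.657, 0.001, -0.0]
ft_force: [0.3, 0.5, 0.6]
grip_width: 0.017
```

```bash
cat > ck.py <<'E'
from h import *
lipnow();s=camera('scene');t=camera('top')
o=get_obs();print(o['eef_pos']);r=R.from_quat(o['tool_rot'])
for y in(-.042,.042):
  P=o['eef_pos']+r.apply((-.166,y,.0167));print(np.round(w2p('scene',P)),np.round(w2p('top',P)))
for n,i in(('scene',s),('top',t)):
  h=cv2.cvtColor(i,cv2.COLOR_RGB2HSV);m=cv2.inRange(h,(5,120,50),(14,190,240))
  for k in masks_of('scoopA_bed',n):
    c=max(cv2.findContours(k['pixels'].astype(np.uint8),0,1)[0],key=cv2.contourArea);print(n,round(float(k['conf']),2),cv2.approxPolyDP(c,2.5,True)[:,0].tolist())
  print('nuts',n,[(round(float(q['conf']),2),np.round(q['at']).astype(int).tolist()) for q in masks_of('walnuta1_center',n)])
E
python3 ck.py
```

```text
lip [0.3918 0.255  0.0168] th 0.09 yaw -7.92 roll 0.03 w 0.017 f [0.3 0.5 0.6]
[0.41462941 0.41939137 0.03376333]
[[230. 146.]] [[189. 245.]]
[[248. 156.]] [[193. 219.]]
scene 0.77 [[306, 126], [302, 125], [291, 136], [282, 134], [263, 160], [284, 171], [300, 153], [297, 139]]
scene 0.52 [[264, 117], [256, 122], [249, 119], [229, 144], [248, 156], [266, 137], [266, 130], [261, 125]]
nuts scene []
top 0.92 [[125, 175], [127, 180], [151, 183], [150, 194], [153, 197], [184, 201], [191, 198], [194, 173], [155, 167], [152, 177]]
top 0.87 [[69, 238], [57, 273], [85, 282], [93, 256], [78, 239]]
nuts top []
```

```bash
sed -i 's/\.0167/.0132/g' h.py ck.py; python3 - <<'E'
from h import *
lipnow();plan([sc((.392,.255,.12),-6,yaw=-7.9)],deg=3)
E
```

```text
lip [0.3918 0.255  0.0203] th 0.09 yaw -7.93 roll 0.03 w 0.0173 f [-0.5 -1.5 -0. ]
6
[[[0.1, 0, -13.7, 0, -1, -0, 5],
[-0.1, 0, -13.7, 0, -1, -0, 5],
[-0.4, 0, -13.7, 0, -1, -0, 5],
[-0.6, 0, -13.7, 0, -1, -0, 5],
[-0.9, 0, -13.6, 0, -1, -0, 5]]]
[[[-1.1, 0, -13.6, 0, -1, -0, 5]]]
```

Call:
jog_arm:
  deltas:
    - [[0,0,-6,0,-0.8,0,5],[0,0,-12,0,-1.2,0,5],[0,0,-14,0,-1.2,0,5],[0,0,-14,0,-1.2,0,5],[-1,0,-14,0,-1.2,0,5]]

```text
clock: 36.0
eef_pos: [0.4125, 0.418, 0.091]
tool_rot: [0.754, 0.655, -0.042, 0.033]
ft_force: [0.4, -0.6, -2.4]
grip_width: 0.0175
```

Call:
jog_arm:
  deltas:
    - [[-1,0,-14,0,-0.5,0,5],[0,0,-12,0,0,0,5],[0,0,-5,0,0,0,5],[0,0,0,0,0,0,5],[0,0,0,0,0,0,5]]

```text
clock: 36.5
eef_pos: [0.4134, 0.4218, 0.1232]
tool_rot: [0.753, 0.655, -0.044, 0.035]
ft_force: [0.2, 0.6, -1.8]
grip_width: 0.0171
```

```bash
python3 ck.py; python3 - <<'E'
from h import *
plan([sc((.550,.023,.123),-6,st=17)],deg=3)
E
```

```text
lip [0.3904 0.257  0.1288] th -6.49 yaw -7.97 roll -0.31 w 0.0171 f [ 0.2  0.6 -1.8]
[0.41329089 0.42155803 0.1228925 ]
[[229. 125.]] [[184. 247.]]
[[247. 136.]] [[188. 219.]]
scene 0.87 [[305, 125], [290, 137], [282, 134], [264, 155], [263, 161], [283, 173], [300, 154], [301, 145], [296, 140]]
scene 0.69 [[247, 80], [247, 85], [254, 88], [252, 81]]
nuts scene [(0.68, [264, 151]), (0.61, [258, 115]), (0.56, [263, 216]), (0.51, [283, 154])]
top 0.89 [[125, 175], [127, 180], [151, 183], [151, 194], [156, 197], [191, 199], [193, 173], [155, 168], [152, 178]]
top 0.59 [[63, 254], [58, 274], [79, 279]]
nuts top [(0.28, [167, 232])]
17
[[[-12.2, 11.1, 1.6, -0, 0, -0, 5],
[-12.2, 11.1, 1.6, -0, 0, -0, 5],
[-12.2, 11.1, 1.6, -0, 0, -0, 5],
[-12.2, 11.1, 1.6, -0, 0, -0, 5],
[-12.3, 11, 1.6, -0, 0, -0, 5]]]
[[[-12.3, 11, 1.6, -0, 0, -0, 5],
[-12.3, 11, 1.6, -0, 0, -0, 5],
[-12.3, 11, 1.6, -0, 0, -0, 5],
[-12.3, 11, 1.6, -0, 0, -0, 5],
[-12.3, 11, 1.6, -0, 0, -0, 5]]]
[[[-12.3, 11, 1.6, -0, 0, -0, 5],
[-12.3, 11, 1.6, -0, 0, -0, 5],
[-12.3, 11, 1.6, -0, 0, -0, 5],
[-12.3, 11, 1.6, -0, 0, -0, 5],
[-12.3, 10.9, 1.6, -0, 0, -0, 5]]]
[[[-12.4, 10.9, 1.6, -0, 0, -0, 5],
[-12.4, 10.9, 1.6, -0, 0, -0, 5]]]
```

Call:
jog_arm:
  deltas:
    - [[-4,4,1,0,0,0,5],[-8,7,1,0,0,0,5],[-12,11,1.5,0,0,0,5],[-12,11,1.5,0,0,0,5],[-12,11,1.5,0,0,0,5]]

```text
clock: 37.3
eef_pos: [0.4521, 0.3642, 0.1211]
tool_rot: [0.752, 0.656, -0.045, 0.036]
ft_force: [-0.2, -0.7, -2.3]
grip_width: 0.0175
```

Call:
jog_arm:
  deltas:
    - [[-12,11,1.5,0,0,0,5],[-12,11,1.5,0,0,0,5],[-12,11,1.5,0,0,0,5],[-12,11,1.5,0,0,0,5],[-12,11,1.5,0,0,0,5]]

```text
clock: 37.8
eef_pos: [0.5036, 0.2872, 0.1206]
tool_rot: [0.754, 0.654, -0.045, 0.036]
ft_force: [0.2, -0.0, -1.6]
grip_width: 0.0174
```

Call:
jog_arm:
  deltas:
    - [[-12,11,1.5,0,0,0,5],[-12,11,1.5,0,0,0,5],[-12,11,1.5,0,0,0,5],[-12,11,1.5,0,0,0,5],[-12,11,1.5,0,0,0,5]]

```text
clock: 38.3
eef_pos: [0.5536, 0.2094, 0.1201]
tool_rot: [0.756, 0.652, -0.045, 0.036]
ft_force: [-0.3, 0.3, -1.8]
grip_width: 0.0172
```

Call:
jog_arm:
  deltas:
    - [[-8,7,1,0,0,0,5],[-4,4,0,0,0,0,5],[0,0,0,0,0,0,5],[0,0,0,0,0,0,5]]

```text
clock: 38.7
eef_pos: [0.5645, 0.1904, 0.1205]
tool_rot: [0.758, 0.65, -0.046, 0.035]
ft_force: [0.1, 0.1, -1.8]
grip_width: 0.0176
```

```bash
python3 ck.py; python3 - <<'E'
from h import *
plan([sc((.550,.026,.12),0),sc((.550,.026,.12),12),sc((.550,.02,.07),12,st=12)],deg=3)
E
```

```text
lip [0.539  0.026  0.1265] th -6.61 yaw -8.81 roll -0.33 w 0.0176 f [ 0.1  0.1 -1.8]
[0.56432854 0.19087569 0.12049779]
[[232. 189.]] [[261. 195.]]
[[253. 202.]] [[264. 168.]]
scene 0.95 [[305, 124], [289, 139], [289, 146], [295, 152], [276, 167], [282, 173], [300, 153], [301, 145], [296, 139], [305, 129]]
scene 0.53 [[247, 81], [249, 86], [268, 97], [269, 79], [258, 75]]
nuts scene [(0.51, [264, 219])]
top 0.9 [[166, 195], [157, 168], [152, 178], [126, 176], [129, 180], [150, 183], [152, 195]]
top 0.68 [[86, 215], [78, 237], [67, 239], [58, 274], [83, 281], [96, 249], [84, 242], [90, 219]]
nuts top [(0.61, [251, 165])]
13
[[[-0.3, 2.1, -4.2, -0.1, 2.2, -0.5, 5],
[-0.2, 2.1, -4.2, -0.1, 2.2, -0.5, 5],
[-0, 2.1, -4.2, -0.1, 2.2, -0.5, 5],
[-1.3, 0, -6.8, 0, 2.4, 0, 5],
[-1, 0, -6.9, 0, 2.4, 0, 5]]]
[[[-0.7, 0, -6.9, 0, 2.4, 0, 5],
[-0.4, 0, -7, 0, 2.4, 0, 5],
[-0.1, 0, -7, 0, 2.4, 0, 5],
[-3.2, 0.2, 9.5, 0, 0, 0, 5],
[-3.2, 0.2, 9.5, 0, 0, 0, 5]]]
[[[-3.2, 0.2, 9.5, 0, 0, 0, 5],
[-3.2, 0.2, 9.5, 0, 0, 0, 5],
[-3.2, 0.2, 9.5, 0, 0, 0, 5]]]
```

Call:
jog_arm:
  deltas:
    - [[0,2,-4,0,1.5,-0.4,5],[0,2,-4,0,2.2,-0.4,5],[0,2,-4,0,2.2,-0.4,5],[-1,0,-7,0,2.4,0,5],[-1,0,-7,0,2.4,0,5]]

```text
clock: 39.5
eef_pos: [0.5698, 0.1919, 0.147]
tool_rot: [0.749, 0.662, 0.028, -0.03]
ft_force: [0.0, 0.1, -2.4]
grip_width: 0.017
```

Call:
jog_arm:
  deltas:
    - [[-1,0,-7,0,2.4,0,5],[-1,0,-7,0,2.4,0,5],[0,0,-5,0,1.9,0,5],[0,0,0,0,0,0,5],[0,0,0,0,0,0,5]]

```text
clock: 40.0
eef_pos: [0.5703, 0.1857, 0.1699]
tool_rot: [0.745, 0.659, 0.076, -0.069]
ft_force: [-0.2, 0.1, -2.8]
grip_width: 0.0169
```

```bash
python3 - <<'E'
from h import *
lipnow();plan([sc((.550,.02,.070),12,st=12)],deg=3)
E
```

```text
lip [0.5505 0.0271 0.123 ] th 11.81 yaw -7.08 roll -0.12 w 0.0169 f [-0.2  0.1 -2.8]
5
[[[-3.6, 0.2, 10, -0, 0, 0, 5],
[-3.6, 0.1, 10, -0, 0, 0, 5],
[-3.6, 0.1, 10, -0, 0, 0, 5],
[-3.6, 0.1, 10, -0, 0, 0, 5],
[-3.6, 0.1, 10, -0, 0, 0, 5]]]
```

Call:
jog_arm:
  deltas:
    - [[-3,0,6,0,0,0,5],[-4,0,10,0,0,0,5],[-4,0,11,0,0,0,5],[-4,0,11,0,0,0,5],[-3,0,7,0,0,0,5]]

```text
clock: 40.5
eef_pos: [0.5687, 0.1781, 0.1176]
tool_rot: [0.745, 0.66, 0.076, -0.069]
ft_force: [-0.5, 0.2, -2.2]
grip_width: 0.0173
```

Call:
jog_arm:
  deltas:
    - [[0,0,0,0,0,0,5],[0,0,0,0,0,0,5]]

```text
clock: 40.7
eef_pos: [0.5669, 0.1777, 0.1146]
tool_rot: [0.745, 0.66, 0.074, -0.07]
ft_force: [-0.4, 0.2, -2.5]
grip_width: 0.0173
```

Call:
jog_arm:
  deltas:
    - [[-2,0,-10,0,3.5,0,5],[-1.5,0,-11,0,3.8,0,5],[-1,0,-11,0,3.8,0,5],[-0.5,0,-11,0,3.8,0,5],[0,0,-11,0,3.8,0,5]]

```text
clock: 41.2
eef_pos: [0.5656, 0.1578, 0.1672]
tool_rot: [0.719, 0.641, 0.199, -0.179]
ft_force: [0.6, 0.8, -1.9]
grip_width: 0.0178
```

```bash
python3 - <<'E'
from h import *
lipnow();plan([sc((.550,.022,.070),57,st=12)],deg=4.5)
E
```

```text
lip [0.5499 0.0233 0.0704] th 31.02 yaw -6.53 roll -0.16 w 0.0178 f [ 0.6  0.8 -1.9]
7
[[[-3.4, 0.1, -10.2, -0.1, 3.7, 0.1, 5],
[-2.7, 0.1, -10.4, -0.1, 3.7, 0.1, 5],
[-2.1, 0.1, -10.6, -0.1, 3.7, 0.1, 5],
[-1.4, 0.2, -10.7, -0.1, 3.7, 0.1, 5],
[-0.7, 0.2, -10.8, -0.1, 3.7, 0.1, 5]]]
[[[0, 0.2, -10.8, -0.1, 3.7, 0.1, 5],
[0.7, 0.2, -10.8, -0.1, 3.7, 0.1, 5]]]
```

Call:
jog_arm:
  deltas:
    - [[-4,0,-10,0,3.8,0,5],[-3,0,-10.5,0,3.8,0,5],[-2.5,0,-10.5,0,3.8,0,5],[-2,0,-10.5,0,3.8,0,5],[-1,0,-10.5,0,3.8,0,5]]

```text
clock: 41.7
eef_pos: [0.5639, 0.1128, 0.2069]
tool_rot: [0.673, 0.604, 0.322, -0.28]
ft_force: [0.3, 0.4, -2.0]
grip_width: 0.0176
```

Call:
jog_arm:
  deltas:
    - [[-0.5,0,-11,0,3.8,0,5],[0,0,-9,0,3,0,5],[0,0,0,0,0,0,5],[0,0,0,0,0,0,5],[0,0,0,0,0,0,5]]

```text
clock: 42.2
eef_pos: [0.5642, 0.0926, 0.22]
tool_rot: [0.653, 0.587, 0.363, -0.312]
ft_force: [-0.1, -0.4, -1.4]
grip_width: 0.0172
```

```bash
python3 ck.py; python3 - <<'E'
from h import *
plan([sc((.56,.03,.13),50,st=20),sc((.52,.13,.13),0,st=40)],deg=7)
E
```

```text
lip [0.5577 0.0142 0.0733] th 57.23 yaw -6.71 roll 1.05 w 0.0172 f [-0.1 -0.4 -1.4]
[0.56405609 0.0930459  0.22025824]
[[236. 203.]] [[264. 191.]]
[[257. 215.]] [[267. 164.]]
scene 0.95 [[306, 125], [303, 124], [291, 137], [282, 136], [269, 149], [264, 161], [284, 171], [300, 154], [300, 144], [296, 139]]
scene 0.91 [[247, 81], [265, 97], [276, 91], [290, 96], [281, 80], [262, 72]]
nuts scene [(0.63, [226, 280]), (0.4, [262, 214])]
top 0.8 [[88, 216], [78, 237], [67, 240], [59, 273], [82, 280], [95, 250], [84, 241]]
top 0.74 [[126, 176], [130, 180], [150, 183], [151, 194], [155, 197], [191, 198], [193, 173], [156, 168], [152, 177]]
nuts top []
11
[[[18.8, 1.7, 1.2, 0.1, -2.4, 0.4, 5],
[18.9, 1.6, 0.4, 0.1, -2.4, 0.4, 5],
[18.9, 1.5, -0.4, 0.1, -2.4, 0.4, 5],
[1.4, -6.5, 25.5, 0, -6.3, 0, 5],
[4.2, -6.5, 25.2, 0, -6.3, 0, 5]]]
[[[6.9, -6.5, 24.6, 0, -6.3, 0, 5],
[9.5, -6.5, 23.7, 0, -6.3, 0, 5],
[12.1, -6.5, 22.5, 0, -6.3, 0, 5],
[14.4, -6.5, 21.1, 0, -6.3, 0, 5],
[16.7, -6.5, 19.4, 0, -6.3, 0, 5]]]
[[[18.7, -6.5, 17.4, 0, -6.3, 0, 5]]]
```

Call:
jog_arm:
  deltas:
    - [[18,1.5,0,0,-2.2,0.5,5],[18,1.5,0,0,-2.2,0.5,5],[18,1.5,-1,0,-2.2,0.5,5],[2,-6,26,0,-6.3,0,5],[5,-6,25,0,-6.3,0,5]]

```text
clock: 43.0
eef_pos: [0.5665, 0.1641, 0.2346]
tool_rot: [0.717, 0.619, 0.24, -0.214]
ft_force: [-0.2, 0.3, -2.3]
grip_width: 0.0175
```

Call:
jog_arm:
  deltas:
    - [[7,-6,24,0,-6.3,0,5],[10,-6,23,0,-6.3,0,5],[12,-6,22,0,-6.3,0,5],[15,-6,20,0,-6.3,0,5],[17,-6,16,0,-6.3,0,5]]

```text
clock: 43.5
eef_pos: [0.5505, 0.273, 0.1672]
tool_rot: [0.756, 0.653, 0.035, -0.028]
ft_force: [0.9, 0.1, -2.3]
grip_width: 0.0172
```

Call:
jog_arm:
  deltas:
    - [[0,0,0,0,0,0,5],[0,0,0,0,0,0,5]]

```text
clock: 43.7
eef_pos: [0.5473, 0.2808, 0.1648]
tool_rot: [0.752, 0.658, 0.033, -0.03]
ft_force: [-0.4, -0.3, -1.7]
grip_width: 0.0176
```

```bash
python3 - <<'E'
from h import *
lipnow();plan([sc((.392,.25,.12),0,st=30,yaw=-7.9)],deg=7)
E
```

```text
lip [0.5253 0.1181 0.1368] th 5.15 yaw -7.67 roll -0.11 w 0.0176 f [-0.4 -0.3 -1.7]
7
[[[15.9, -21.3, 6, -0, -0.7, 0, 5],
[16, -21.3, 5.8, -0, -0.7, 0, 5],
[16, -21.3, 5.6, -0, -0.7, 0, 5],
[16.1, -21.3, 5.4, -0, -0.7, 0, 5],
[16.2, -21.3, 5.2, -0, -0.7, 0, 5]]]
[[[16.2, -21.3, 4.9, -0, -0.7, 0, 5],
[16.3, -21.4, 4.7, -0, -0.7, 0, 5]]]
```

Call:
jog_arm:
  deltas:
    - [[16,-21,5,0,-0.7,0,5],[16,-21,5,0,-0.7,0,5],[16,-21,5,0,-0.7,0,5],[16,-21,5,0,-0.7,0,5],[16,-21,5,0,-0.7,0,5]]

```text
clock: 44.2
eef_pos: [0.4558, 0.372, 0.1468]
tool_rot: [0.758, 0.652, 0.012, -0.012]
ft_force: [0.2, 0.7, -1.2]
grip_width: 0.017
```

Call:
jog_arm:
  deltas:
    - [[16,-21,5,0,-0.7,0,5],[12,-16,5,0,-0.7,0,5],[0,0,0,0,0,0,5],[0,0,0,0,0,0,5]]

```text
clock: 44.6
eef_pos: [0.4216, 0.4047, 0.1389]
tool_rot: [0.759, 0.651, 0.004, -0.006]
ft_force: [1.1, -0.6, -1.8]
grip_width: 0.0174
```

```bash
python3 ck.py; python3 - <<'E'
from h import *
plan([sc((.392,.25,.045),0,st=14,yaw=-7.9)],deg=7)
E
```

```text
lip [0.3963 0.2409 0.1234] th 0.79 yaw -8.77 roll -0.27 w 0.0174 f [ 1.1 -0.6 -1.8]
[0.42197349 0.40444144 0.13894453]
[[228. 130.]] [[190. 245.]]
[[246. 140.]] [[194. 217.]]
scene 0.96 [[306, 125], [303, 124], [291, 136], [282, 134], [264, 155], [263, 161], [283, 173], [301, 152], [302, 145], [297, 139]]
scene 0.65 [[277, 79], [276, 87], [290, 97], [281, 80]]
scene 0.2 [[266, 99], [262, 98], [256, 104], [248, 102], [233, 117], [227, 130], [248, 141], [266, 123], [263, 109]]
nuts scene [(0.6, [233, 223]), (0.43, [263, 215]), (0.39, [242, 228])]
top 0.67 [[125, 176], [128, 180], [152, 183], [151, 194], [157, 197], [182, 200], [192, 197], [193, 173], [156, 168], [153, 178]]
top 0.66 [[250, 113], [245, 117], [244, 130], [248, 136], [256, 138], [262, 135], [265, 120], [259, 113]]
top 0.6 [[68, 239], [59, 272], [85, 281], [92, 260]]
nuts top [(0.64, [169, 227]), (0.45, [250, 169])]
6
[[[1.2, -1.4, 13.4, -0, -0.1, -0.2, 5],
[1.3, -1.4, 13.4, -0, -0.1, -0.2, 5],
[1.3, -1.4, 13.4, -0, -0.1, -0.2, 5],
[1.3, -1.4, 13.4, -0, -0.1, -0.2, 5],
[1.4, -1.4, 13.4, -0, -0.1, -0.2, 5]]]
[[[1.4, -1.4, 13.4, -0, -0.1, -0.2, 5]]]
```

```bash
python3 - <<'E'
from h import *
t=camera('top');s=camera('scene')
for q in masks_of('walnuta1_center','scene')+[]:print('s',q['at'],q['pixels'].sum())
camera('top')
for q in masks_of('walnuta1_center','top'):print('t',q['at'],q['pixels'].sum(),t[q['pixels']].mean(0))
print(t[222:234:3,160:184:3].tolist())
A=cv2.resize(s[90:265,200:340],(480,600));B=cv2.resize(t[150:260,150:310],(320,220))
D=cv2.resize(t[115:235,300:420],(320,320))
C=np.zeros((600,800,3),np.uint8);C[:,:480]=A;C[:220,480:]=B;C[240:560,480:]=D;cv2.imwrite('pics/c8.png',C[:,:,::-1])
# walnut-coloured pixels, reference from first image
t0=np.load('t0.npy');h0=cv2.cvtColor(t0,cv2.COLOR_RGB2HSV);print('ref nut hsv',h0[176,163],h0[189,162],h0[223,161])
E
```

```text
s [262.4, 214.7] 96
t [250.8, 167.7] 114 [167.92982456 110.05263158  59.87719298]
t [172.4, 182.3] 1377 [176.62527233 169.84095861 161.45243282]
[[[240, 244, 244], [240, 244, 243], [239, 244, 243], [239, 244, 241], [240, 244, 242], [240, 244, 240], [239, 243, 242], [231, 232, 225]], [[240, 245, 244], [238, 243, 242], [240, 244, 241], [240, 245, 243], [239, 244, 243], [239, 243, 239], [239, 244, 243], [225, 218, 209]], [[239, 242, 241], [240, 245, 245], [239, 244, 240], [239, 244, 243], [238, 244, 242], [240, 244, 241], [240, 243, 244], [218, 209, 197]], [[240, 244, 240], [239, 244, 244], [238, 244, 239], [239, 243, 242], [239, 243, 244], [239, 244, 241], [240, 245, 244], [222, 210, 201]]]
ref nut hsv [ 17 146 248] [ 16 154 242] [ 17 146 247]
```

View pics/c8.png

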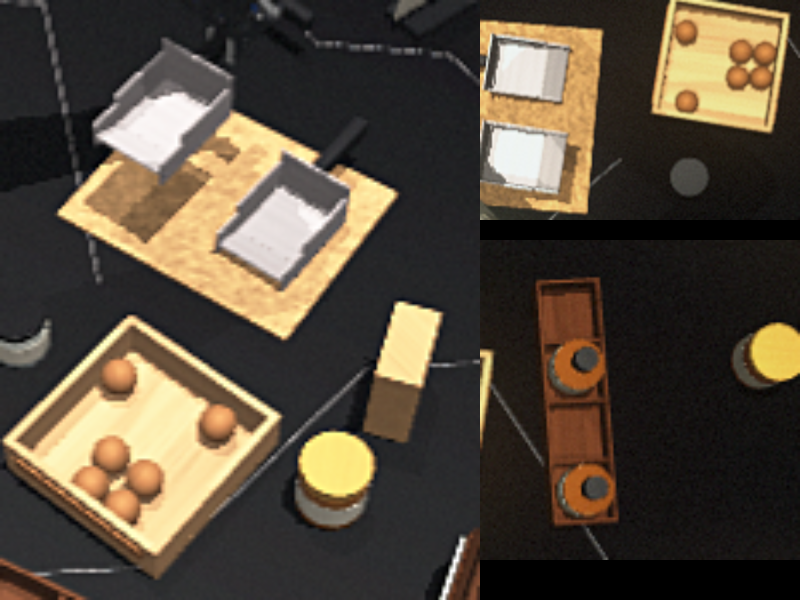

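All six nuts lie in the crate, scoop B is empty (that detection was false), and both bottles stand in their cells. Lowering scoop B.

Call:
jog_arm:
  deltas:
    - [[2,-1.5,10,0,0,0,5],[1.5,-1.5,14,0,-0.3,0,5],[1.5,-1.5,14,0,-0.2,0,5],[1,-1,14,0,0,0,5],[1,0,14,0,0,0,5]]

```text
clock: 45.65
eef_pos: [0.4165, 0.4152, 0.068]
tool_rot: [0.759, 0.651, 0.001, -0.003]
ft_force: [-0.5, 0.6, -1.7]
grip_width: 0.017
```

Call:
jog_arm:
  deltas:
    - [[0,0,12,0,0,0,5],[0,0,5,0,0,0,5],[0,0,0,0,0,0,5],[0,0,0,0,0,0,5]]

```text
clock: 46.05
eef_pos: [0.4132, 0.4135, 0.044]
tool_rot: [0.758, 0.652, -0.004, -0.003]
ft_force: [-0.3, 0.1, -1.9]
grip_width: 0.0172
```

```bash
python3 - <<'E'
from h import *
lipnow();plan([sc((.392,.25,.0205),0,st=4,yaw=-7.9)],deg=7)
E
```

```text
lip [0.3881 0.2493 0.0313] th -0.16 yaw -8.63 roll -0.54 w 0.0172 f [-0.3  0.1 -1.9]
3
[[[0.4, 0.5, 3.4, -0.2, 0.1, -0.2, 5],
[0.4, 0.5, 3.4, -0.2, 0.1, -0.2, 5],
[0.4, 0.5, 3.4, -0.2, 0.1, -0.2, 5]]]
```

Call:
jog_arm:
  deltas:
    - [[0.5,0,4,-0.3,0,0,5],[0.5,0,4,-0.2,0,0,5],[0,0,2,0,0,0,5],[0,0,0,0,0,0,5],[0,0,0,0,0,0,5]]

```text
clock: 46.55
eef_pos: [0.4147, 0.4157, 0.0355]
tool_rot: [0.758, 0.652, 0.001, 0.001]
ft_force: [-0.1, -0.1, -1.7]
grip_width: 0.0172
```

Call:
jog_arm:
  deltas:
    - [[0,0,2,0,0,0,5],[0,0,0,0,0,0,5]]

```text
clock: 46.75
eef_pos: [0.415, 0.416, 0.034]
tool_rot: [0.758, 0.652, 0.002, 0.001]
ft_force: [-0.8, -0.1, 0.1]
grip_width: 0.0174
```

Call:
jog_arm:
  deltas:
    - [[0,0,1,0,0,0,5],[0,0,0,0,0,0,5]]

```text
clock: 46.95
eef_pos: [0.4152, 0.4161, 0.0338]
tool_rot: [0.758, 0.652, 0.002, 0.001]
ft_force: [-0.6, -0.4, -0.4]
grip_width: 0.0174
```

Scoop B is down and supported. I'll release it, retreat and do the last checks.

Call:
jog_arm:
  deltas:
    - [[0,0,0,0,0,0,25],[0,0,0,0,0,0,40],[0,0,0,0,0,0,60],[0,0,0,0,0,0,60]]

```text
clock: 47.35
eef_pos: [0.4157, 0.4164, 0.0341]
tool_rot: [0.758, 0.652, 0.003, 0.001]
ft_force: [-0.6, -0.2, -0.2]
grip_width: 0.0604
```

Call:
jog_arm:
  deltas:
    - [[0,0,-15,0,0,0,60],[0,0,-35,0,0,0,60],[0,0,-45,0,0,0,60],[0,0,-45,0,0,0,60],[0,0,-45,0,0,0,60]]

```text
clock: 47.85
eef_pos: [0.4108, 0.4119, 0.2152]
tool_rot: [0.758, 0.652, -0.007, 0.002]
ft_force: [0.7, -0.2, -1.1]
grip_width: 0.0595
```

Call:
jog_arm:
  deltas:
    - [[0,-30,0,0,0,0,60],[0,-40,0,0,0,0,60],[0,-40,0,0,0,0,60],[0,-20,0,0,0,0,60],[0,0,0,0,0,0,60]]

```text
clock: 48.35
eef_pos: [0.2837, 0.4365, 0.2262]
tool_rot: [0.76, 0.65, 0.004, -0.0]
ft_force: [-0.0, 0.2, 0.3]
grip_width: 0.0599
```

Call:
jog_arm:
  deltas:
    - [[0,0,0,0,0,0,60],[0,0,0,0,0,0,60],[0,0,0,0,0,0,60]]

```text
clock: 48.65
eef_pos: [0.2852, 0.4366, 0.2262]
tool_rot: [0.76, 0.65, 0.004, 0.0]
ft_force: [0.2, 0.6, -0.7]
grip_width: 0.0598
```

```bash
python3 ck.py; python3 - <<'E'
from h import *
t=camera('top');s=camera('scene');t0=np.load('t0.npy');s0=np.load('s0.npy')
# nut-coloured blobs in the crate, bottles' caps, scoops now vs. earlier
def diff(a,b,x0,y0,x1,y1):return float(np.abs(a[y0:y1,x0:x1].astype(int)-b[y0:y1,x0:x1]).mean())
for n,bx in(('jarYfar',(395,145,430,172)),('jarYcrate',(243,112,268,138)),('carton',(196,108,230,135)),('dark jar',(243,227,267,250)),('rackB1',(310,122,355,225))):print(n,round(diff(t,t0,*bx),1))
for n,i in(('top',t),('scene',s)):
  for k in masks_of('scoopA_bed',n):
    c=max(cv2.findContours(k['pixels'].astype(np.uint8),0,1)[0],key=cv2.contourArea);print(n,round(float(k['conf']),2),cv2.approxPolyDP(c,2.5,True)[:,0].tolist())
cs=c=p2w('top',[[337,175]],.0)
# compare with the image before (scoopB lip ends earlier scene (230,145),(248,156))
gr=np.linalg.norm
from numpy import array
T=array([.4735,.3225]);ux=array([.998,-.0 ]) 
ux=array([.6231-.324,.3077-.3373]);ux/=gr(ux);uy=array([-ux[1],ux[0]])
for nm,g,y in(('A',array([.5643,.4117]),-8.85),('B',array([.4152,.4161]),-8.2)):
  h=np.radians(y-90);b=g+.1*array([np.cos(h),np.sin(h)])-T;print(nm,'bed in tray',b@ux,b@uy)
E
```

```text
lip [0.2597 0.2727 0.212 ] th 0.36 yaw -8.89 roll 0.37 w 0.0598 f [ 0.2  0.6 -0.7]
[0.2852173  0.43645754 0.22610683]
[[198.  93.]] [[175. 295.]]
[[216. 103.]] [[179. 265.]]
scene 0.93 [[305, 125], [290, 138], [282, 135], [263, 160], [283, 173], [300, 154], [301, 145], [295, 140]]
scene 0.8 [[247, 82], [264, 98], [276, 91], [287, 97], [290, 95], [281, 87], [280, 80], [263, 72]]
nuts scene [(0.53, [262, 216])]
top 0.77 [[90, 216], [85, 216], [78, 237], [66, 240], [61, 261], [75, 258], [81, 266], [92, 264], [96, 247], [84, 241]]
top 0.74 [[125, 176], [129, 180], [151, 183], [151, 193], [155, 196], [188, 200], [194, 174], [155, 168], [153, 178]]
nuts top [(0.16, [173, 209])]
jarYfar 16.1
jarYcrate 18.6
carton 19.2
dark jar 23.0
rackB1 16.4
top 0.95 [[90, 216], [85, 216], [78, 236], [66, 240], [62, 262], [75, 259], [82, 266], [92, 263], [95, 248], [84, 241]]
top 0.73 [[126, 176], [127, 179], [151, 183], [155, 196], [190, 199], [194, 179], [192, 173], [158, 167], [151, 178]]
top 0.2 [[250, 196], [247, 203], [255, 206], [258, 200]]
scene 0.96 [[305, 126], [291, 136], [282, 134], [263, 156], [263, 161], [283, 173], [300, 154], [301, 145], [296, 140]]
scene 0.71 [[247, 80], [247, 84], [265, 98], [276, 91], [288, 98], [291, 95], [281, 86], [281, 80], [262, 71]]
scene 0.3 [[232, 233], [230, 237], [238, 241], [239, 235]]
A bed in tray 0.0759949360368768 -0.0021356625671185544
B bed in tray -0.07168054794841631 -0.012497654589051346
```

```bash
python3 - <<'E'
from h import *
def blobs(i,lo,hi,box,amin=40):
    x0,y0,x1,y1=box;m=cv2.inRange(cv2.cvtColor(i,cv2.COLOR_RGB2HSV)[y0:y1,x0:x1],lo,hi)
    n,_,st,c=cv2.connectedComponentsWithStats(cv2.morphologyEx(m,cv2.MORPH_OPEN,np.ones((2,2),np.uint8)))
    return [((c[k]+[x0,y0]).round(1).tolist(),int(st[k,4])) for k in range(1,n) if st[k,4]>=amin]
T={'then':np.load('t0.npy'),'now':camera('top')};S={'then':np.load('s0.npy'),'now':camera('scene')}
for w in T:
    t,s=T[w],S[w];print(w)
    print(' scoops top',blobs(t,(0,0,150),(180,60,255),(140,155,205,255)),'scene',blobs(s,(0,0,110),(180,60,255),(215,110,310,185)))
    print(' yellow lids',blobs(t,(22,120,120),(32,255,255),(235,105,430,180)))
    print(' orange bottles',blobs(t,(8,190,120),(16,255,255),(300,115,420,230)))
    print(' nuts top',blobs(t,(10,120,80),(19,200,255),(240,150,305,215),30),'on mat',blobs(t,(10,135,120),(19,200,255),(150,160,195,250),60))
    for n,i,x in(('carton',t,(196,108,230,135)),('dark jar',t,(240,222,270,252))):
        a=cv2.matchTemplate(i[x[1]-12:x[3]+12,x[0]-12:x[2]+12],T['then'][x[1]:x[3],x[0]:x[2]],cv2.TM_CCOEFF_NORMED);print(' ',n,np.array(cv2.minMaxLoc(a)[3])-12,round(float(a.max()),2))
E
```

```text
then
 scoops top [([182.6, 186.4], 474), ([178.0, 231.8], 777)] scene [([245.1, 144.8], 323), ([276.1, 164.1], 193)]
 yellow lids [([258.6, 119.9], 141), ([412.4, 157.5], 332)]
 orange bottles [([374.8, 186.5], 176), ([399.4, 195.8], 176)]
 nuts top [([275.8, 157.7], 233)] on mat [([163.6, 177.4], 92), ([175.9, 178.9], 91), ([162.0, 190.2], 92), ([174.4, 191.6], 89), ([161.8, 223.5], 97), ([159.9, 236.4], 93)]
  carton [0 0] 1.0
  dark jar [0 0] 1.0
now
 scoops top [([176.3, 186.4], 883), ([175.4, 232.4], 920)] scene [([246.5, 143.0], 422), ([281.9, 158.3], 498)]
 yellow lids [([256.0, 123.9], 375), ([412.1, 157.8], 313)]
 orange bottles [([336.7, 162.9], 177), ([340.8, 209.2], 192)]
 nuts top [([265.0, 162.5], 415), ([286.9, 183.6], 606), ([242.4, 191.6], 78), ([254.7, 201.5], 136), ([281.2, 209.8], 92)] on mat [([181.1, 210.4], 337), ([158.6, 247.3], 63)]
  carton [0 0] 0.99
  dark jar [0 0] 0.98
```

```bash
python3 -c "
from workcell import job_done;print(job_done())"
```

```text
the job is handed in; nothing more can be done
None
```

I emptied both scoops into the crate, laid them back on the cork mat, stood both bottles in the rack, and handed the job in at about 49 s of the 210 s allowed. No verdict was reported.

- **Walnuts:** there were six, four in one scoop and two in the other. I tipped each scoop to about 57° with its lip 65–75 mm above the counter. A camera view after the second tipping showed all six on the crate floor and none elsewhere.
- **Bottles:** there were two, at opposite sides of an empty cell. I released each only when the wrist force showed the rack floor was carrying it. The last colour check finds both in their cells.
- **Scoops:** by the arm's release poses, both bed centres are inside the limits on the mat. They are at +76/−2 mm for scoop A and −72/−12 mm for scoop B, along the mat's x/y. Both were released with the tool within about 0.6° of vertical.
- **Jars and carton:** the carton and dark jar match their starting picture exactly, and the far yellow-lidded jar moved less than half a pixel. The colour check on the yellow-lidded jar by the crate differed from the start (141 against 375 pixels of lid). I put this down to shadow because the jar looked unmoved in the last picture.

**Checks that disagreed:**
- The walnut network once reported a nut in the emptied scoop B. The picture and pixel colours showed it was empty.
- The scoop network did not find scoop B after I put it down. The colour check did find it, in both cameras, close to where it started.
- I had used all 16 picture views before scoop B was released. Its final resting pose therefore rests on force and colour readings, not on a viewed picture.

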